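Park the pepper mill in the condiment rack

ROBOT

A 6-joint arm with a two-finger parallel gripper is mounted at the origin on the work surface. World frame = base frame: x ahead of the robot, y to its left, z up, the work surface at z = 0. Lengths are in mm, angles in rad, forces in N, time in s.
With the tool pointing down it reaches from about 275 to 825 mm from the base axis. Payload 4.9 kg.
Tool frame: the origin (TCP) lies at the very end of the fingers, on their centre line; the grasp point (between the pads) lies 19 mm behind it; z points along the fingers, y is the direction in which the jaws open and shut (so a half turn about z gives the same grasp; the last joint's range is limited). The gripper opens to 85 mm and grips with 20 to 120 N. Pads are 22 mm wide; open, the fingers measure 114 mm over their backs; the gripper's body (76 mm by 85 mm) begins 54 mm behind the grasp point. The pads swing forward as they close: fully open they stand 13 mm farther back than shut.
Start: joints at [1.189, 0.326, -0.193, 1.052, 0, 1.437], TCP at [134.893, 533.219, 231.281] pointing down, gripper open.
Joint ranges: [-2.65, 2.65], [-0.97, 1.79], [-1.3, 1.35], [-1.93, 2.1], [-1.47, 1.37], [-3.14, 3.14]. Speed limits (rad/s): [2.57, 2.57, 3.14, 3.14, 3.14, 3.14].

INTERFACE

Orientations are given as a unit quaternion [x, y, z, w].
In Python, from cell import arm, viewer gives the robot as it stands.
- The arm moves only by the tool carry_out, never from a script. Its argument "commands" is a list of rows, each an object with "offset": the shift along the tool's x, y, z in cm, a list of three; "roll": the turn about the tool's z in degrees. A call has exactly 8 rows; each row is the pose to reach, as a shift and turn from the pose commanded when the call began, along the tool's axes at that moment; what a row does not reach only later rows make up. A row lasts 1/12 s, in which the tool goes at most 41.7 mm and 7.16 degrees, less where a joint would pass 70% of its speed; a pose out of reach is approached as far as the arm can. A call with a gripper value outside its range is refused whole. "hand" is the closure, from 0 (fully open) to 1 (shut), set as the call begins (left out, the last holds). The fingers move at their own pace and stop on an object; the grip force is fixed at half the most. Time passes only in rows, so rows that repeat a pose let the fingers close, or fill a call up. It gives the time, the measured TCP pose, the force and the opening at its end, in the units of the state.
- arm.sense(): the state, without advancing time (a new reading comes with each control period).
- viewer.get_image(name): name is "side" or "top" or "wrist"; returns a dict with "color" (480x640x3 uint8, red, green, blue), "camera_matrix" (3x3 intrinsics, pixels), "eye" and "attitude" of the camera in the world; the wrist camera has in their place "hand_eye" (4x4, takes a point from camera to tool coordinates, whose origin is the TCP and whose axes are the flange's). Camera axes: x right, y down, z forward; pixel columns grow to the right and rows downward; lengths in mm; the calibration is good to about 2 mm. The wrist camera is an equidistant fisheye: a pixel r from the principal point sees the ray r / f radians off the axis. A picture is of the moment at which its call begins: read the wrist's pose just before it. There is no depth.
- arm.job_done(): hands the job in, once; it reports no verdict.
The state is a dict: "t": time; "qpos": joint angles; "joint_vel": joint speeds; "tau": joint torques, N m; "ee_pos": TCP position; "tool_rot": TCP orientation; "ft_force": force on the tool from outside, world axes, zero at the start; "wrist_torque": the same for the moment, N m; "gripper_width": finger opening in mm.
Only numpy, scipy, OpenCV 4.12 (cv2) and the standard library are available. Lean on these libraries where they do the work, as an engineer would, in place of code of your own. Each camera call takes 0.05 s, during which the arm holds its last target.

TASK

Push the tall pepper mill along the counter, fully back into the empty bay of the wooden condiment rack, keeping it standing upright and never lifting it. Then push the rack's keeper bar by its peg all the way across until it closes off the mill's bay. Leave the other things where they are.

Things in the scene. Friction and masses are not known exactly. Their poses are not given: they have to be found in the camera images.
- mill: turned pale-wood pepper mill, 214 tall, about 0.34 kg, standing loose on the counter nearer the robot than the rack. Foot: a cylinder 54 in diameter for the lowest 45; above it a waist 34 wide at 115 high and a head 48 wide. Origin under the centre of its foot, z up. Top-heavy: pushed within 25 of the counter it slides, pushed at waist or head it tips
- rack: fixed wooden rack, 188 wide, two bays side by side, open to the front (towards the robot) and without floor. Origin on the counter midway between the bays; x points into the bays, y to the rack's left. Each bay is 82 wide, centred at y = +45 (empty) and -45 (holds the jar); its walls, 8 thick, 36 high, run from x = -42 to the 50 high back board, whose face is at x = +27
- bay (a point): point on the counter in the empty left-hand bay where the mill's origin stands when its foot touches the back board: 45 to the left (y) of the rack's origin. Axes as the rack's: x into the bay, away from the robot, y to the rack's left, z up. 41 free on either side, back board 27 ahead, bay mouth 42 towards the robot
- keeper_peg (a point): centre of the top, 68 above the counter, of the upright peg (16 in diameter) near the right-hand end of the keeper bar; axes as the rack's. The bar is 188 long, 10 thick, from 6 to 26 above the counter, and runs along y across the rack's front, its middle plane at x = -50 from the rack's origin. The peg stands on it from 26 up, 8 from its right end
- keeper (a joint): slide of the keeper bar in m: 0 = fully open (bar drawn out to the right, mill bay open), 0.088 = fully closed at its stop (bar in front of both bays); it grows as the bar moves along the rack's +y, needs about 2 N, and stays where it is left
- jar: squat lidded glass spice jar, 72 tall, 58 wide, standing in the rack's right-hand bay (right as seen from the robot); origin under its centre. A bystander
- bottle: green glass bottle, 240 tall, 68 wide, standing; origin under its centre. A bystander
- can: food can, 110 tall, 74 wide, standing; origin under its centre. A bystander
- mug: mug, 90 tall, 82 wide plus handle; origin under its centre. A bystander
- corkscrew: corkscrew with a brown handle bar (95 long, 20 thick, along its y) and a screw reaching 103 along its +x, lying flat on the counter, 20 high; origin under the handle's middle. A bystander
- opener: orange plastic bottle opener lying flat, 110 long along its x, 34 wide, 10 high; origin under its middle. A bystander
Not all that is in view belongs to the job. Several things look just like the mill: the one meant starts farthest to the robot's right.

How it is judged:
By the outcome, as a careful person would: the job done as asked, in the order asked, and still so for the second after the job is handed in, with the robot touching nothing.
It also fails if it takes over 58 s, if anything falls off the work surface, if the arm or the gripper's body presses on something with over 40 N, if the wrist force passes 120 N, or if a joint passes its speed limit or range.

## Working session

There is one attempt and no reset: what is moved stays moved. The work goes in short steps, Python scripts to look and compute and a tool call to move; the robot and the scene stay as the last step left them, time stands still between calls to the robot, and variables do not carry over. Pictures are saved under pics/ and viewed, and the job is handed in when it is done.

Besides the shell and the picture viewer there is one more tool, called after "Emit:" in YAML: its name, and indented under it one key for each argument. carry_out: Moves the arm, as the interface text tells. Its arguments: {"type":"object","properties":{"commands":{"type":"array","items":{"type":"object","properties":{"offset":{"type":"array","items":{"type":"number"}},"roll":{"type":"number"}}}},"hand":{"type":"number"}},"required":["commands"]}

```bash
mkdir -p pics; ls
python3 - <<'E'
from cell import arm, viewer
import cv2,pickle
s=arm.sense();print(s)
d={}
for n in ("side","top","wrist"):
    i=viewer.get_image(n);d[n]=i
    cv2.imwrite(f"pics/{n}0.png",i["color"][:,:,::-1]);print(n,{k:v for k,v in i.items() if k!="color"})
pickle.dump((s,d),open("v0.pkl","wb"))
E
```

```text
pics
{'t': 0.0, 'qpos': array([ 1.18881503e+00,  3.26937131e-01, -1.93567827e-01,  1.05199701e+00,
        1.93850982e-05,  1.43661463e+00]), 'joint_vel': array([-4.39897278e-05, -4.51637138e-04,  2.82079041e-04, -3.94963959e-04,
       -9.95805253e-04, -8.69775194e-04]), 'tau': array([ 1.43067278e-03, -4.43403912e+01,  2.62442136e+01,  1.53640669e-02,
        7.13228610e-05, -1.84872832e-06]), 'ee_pos': array([134.65816025, 532.67279559, 230.51160171]), 'tool_rot': array([ 1.23583006e-01,  9.92333872e-01, -8.22100550e-04, -2.27033040e-04]), 'ft_force': array([-0.18647961, -0.42153315, -0.46248003]), 'wrist_torque': array([-0.01665569, -0.00706794,  0.02843588]), 'gripper_width': 85.51617617414647}
side {'camera_matrix': array([[582.85839954,   0.        , 326.8196627 ],
       [  0.        , 582.85839954, 236.88524711],
       [  0.        ,   0.        ,   1.        ]]), 'eye': array([1207.24982797,  668.67433754, 1058.32410748]), 'attitude': array([ 0.35655563,  0.85596238, -0.34283255, -0.15054014])}
top {'camera_matrix': array([[571.67478838,   0.        , 321.07638033],
       [  0.        , 571.67478838, 240.93978756],
       [  0.        ,   0.        ,   1.        ]]), 'eye': array([ 375.34636108,  -12.92232334, 1566.73738286]), 'attitude': array([ 0.70843681, -0.70440297,  0.02691749, -0.03477332])}
wrist {'camera_matrix': array([[371.64829954,   0.        , 317.76293909],
       [  0.        , 371.64829954, 239.95652798],
       [  0.        ,   0.        ,   1.        ]]), 'hand_eye': array([[-2.21809293e-04, -9.65607005e-01, -2.60005891e-01,
         6.62541211e+01],
       [ 9.99999968e-01, -1.81714694e-04, -1.78243285e-04,
        -6.49235059e-01],
       [ 1.24866073e-04, -2.60005923e-01,  9.65607014e-01,
        -1.43095246e+02],
       [ 0.00000000e+00,  0.00000000e+00,  0.00000000e+00,
         1.00000000e+00]])}
```

View pics/side0.png

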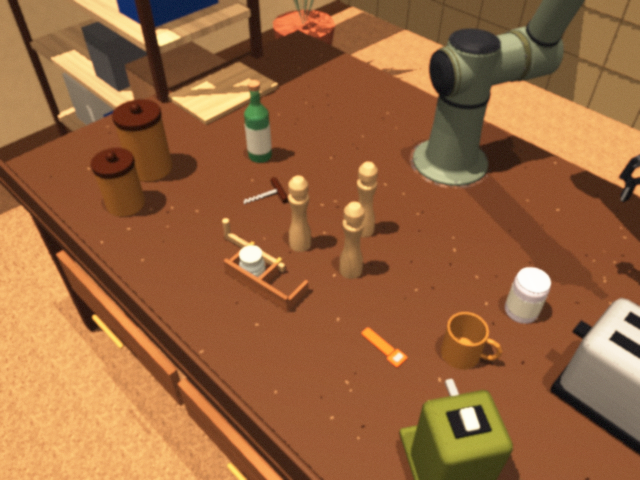

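View pics/top0.png

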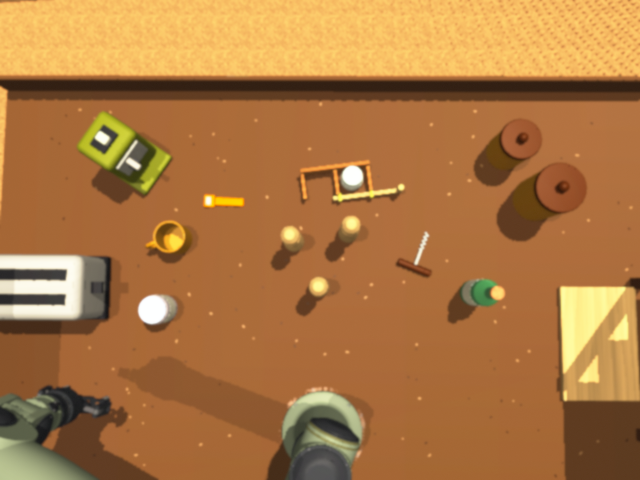

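View pics/wrist0.png

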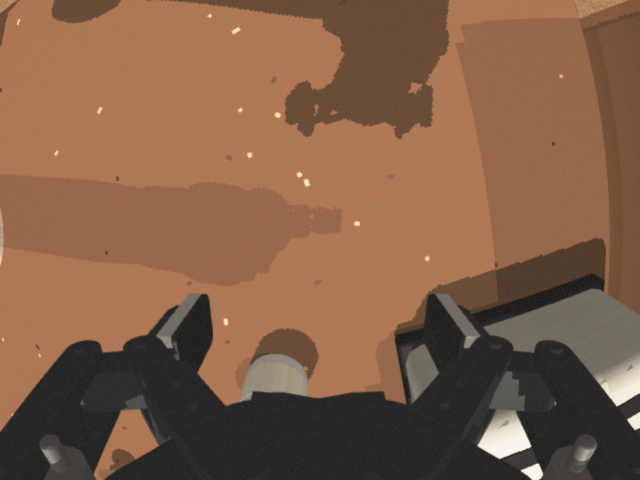

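```bash
cat > h.py <<'E'
import numpy as np,cv2,pickle
from scipy.spatial.transform import Rotation as R
def proj(im,P):
    P=np.atleast_2d(P).astype(float);r=R.from_quat(im["attitude"]).as_matrix()
    c=(P-im["eye"])@r; K=im["camera_matrix"]
    return np.c_[c[:,0]/c[:,2]*K[0,0]+K[0,2],c[:,1]/c[:,2]*K[1,1]+K[1,2]]
def ray(im,uv,z=0):
    K=im["camera_matrix"];r=R.from_quat(im["attitude"]).as_matrix()
    d=r@np.array([(uv[0]-K[0,2])/K[0,0],(uv[1]-K[1,2])/K[1,1],1]);e=im["eye"]
    return e+d*(z-e[2])/d[2]
def crop(im,u0,v0,u1,v1,k,fn):
    c=im["color"][v0:v1,u0:u1,::-1];cv2.imwrite(fn,cv2.resize(c,None,fx=k,fy=k,interpolation=cv2.INTER_CUBIC))
E
python3 - <<'E'
from h import *
s,d=pickle.load(open("v0.pkl","rb"))
crop(d["top"],270,140,430,300,5 if 0 else 3.75,"pics/tc.png")
crop(d["side"],210,150,390,310,3.75,"pics/sc.png")
E
```

```text
(no output)
```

View pics/tc.png

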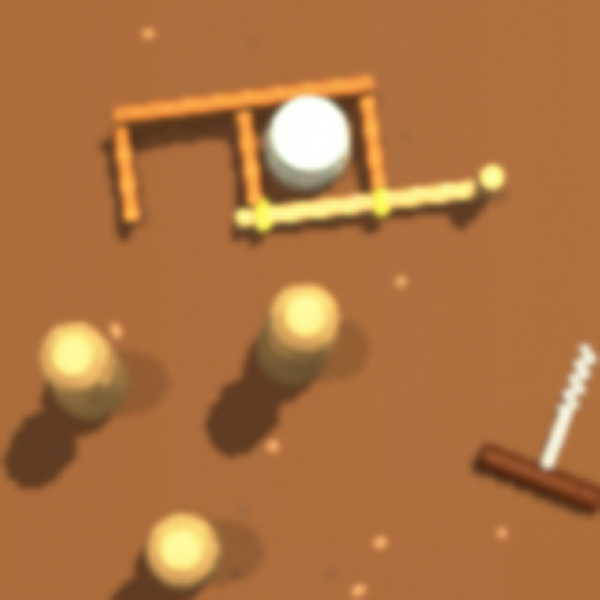

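View pics/sc.png

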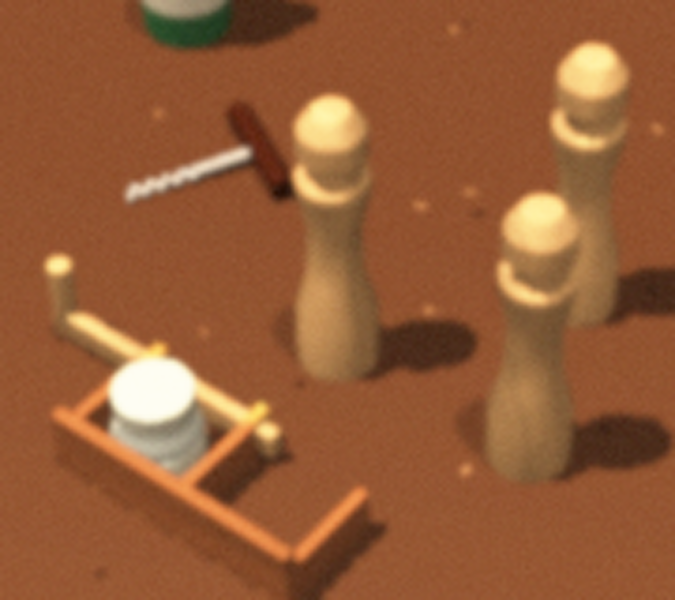

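```bash
cat > fit.py <<'E'
from h import *
from scipy.optimize import least_squares
s,d=pickle.load(open("v0.pkl","rb"))
T,S=d["top"],d["side"]
tp=lambda u,v:(u/3.75+270,v/3.75+140)
sp=lambda u,v:(u/3.75+210,v/3.75+150)
obs=[(T,(-50,-174,68),tp(491,177)),(T,(-50,6,26),tp(236,217)),(T,(-42,90,36),tp(131,219)),(T,(27,94,50),tp(116,122)),(T,(27,-94,50),tp(374,92)),(T,(-42,-90,36),tp(381,196)),
(S,(-50,-174,68),sp(59,264)),(S,(-42,90,36),sp(364,492)),(S,(27,90,50),sp(295,550)),(S,(-50,6,26),sp(270,425))]
def W(p,P):
    c,s_=np.cos(p[2]),np.sin(p[2]);return np.array([p[0]+c*P[0]-s_*P[1],p[1]+s_*P[0]+c*P[1],P[2]])
f=lambda p:np.concatenate([proj(i,W(p,P))[0]-o for i,P,o in obs])
r=least_squares(f,[550,-50,0],x_scale=[100,100,.1],loss="soft_l1");print("rack",r.x,np.round(f(r.x).reshape(-1,2),1))
# mills: top apex & base edges
def mill(top,sidetop,sbase):
    g=lambda p:np.concatenate([proj(T,[p[0],p[1],214])[0]-top,proj(S,[p[0],p[1],214])[0]-sidetop])
    q=least_squares(g,[430,-50]);print("mill",q.x,g(q.x).round(1))
    return q.x
m=mill(tp(306,312),sp(331,96+4),None)
for n,i,z in(("top",T,(270,140)),("side",S,(210,150))):
    k=3.75;c=cv2.resize(i["color"][z[1]:z[1]+160,z[0]:z[0]+180,::-1],None,fx=k,fy=k,interpolation=cv2.INTER_CUBIC).copy()
    def pl(pts,col):
        q=((proj(i,pts)-z+.5)*k-.5).astype(np.int32);cv2.polylines(c,[q],True,col,1)
    a=np.linspace(0,2*np.pi,40)
    for rad,h in((27,0),(27,45),(17,115),(24,190)): pl(np.c_[m[0]+rad*np.cos(a),m[1]+rad*np.sin(a),h+0*a],(255,0,0))
    for y0,y1,x0,x1,h in((86,94,-42,27,36),(-4,4,-42,27,36),(-94,-86,-42,27,36),(-94,94,27,35,50),(-182,6,-55,-45,26)):
        pl([W(r.x,P) for P in((x0,y0,h),(x1,y0,h),(x1,y1,h),(x0,y1,h))],(0,255,0))
    cv2.imwrite(f"pics/fit_{n}.png",c)
b=W(r.x,(0,45,0));print("bay",b,"peg",W(r.x,(-50,-174,68)),"yaw",r.x[2]*57.3)
E
python3 fit.py
```

```text
rack [ 6.76714376e+02 -3.10624183e+01  1.18101873e-01] [[ 1.2  1.1]
 [ 1.5  0.6]
 [-1.6  0.1]
 [-2.1  0.1]
 [-1.5  0.2]
 [-2.2 -1.3]
 [-1.1 -2. ]
 [ 0.2 -0.3]
 [-1.3 -0.8]
 [-0.3  1.1]]
mill [533.55287222 -69.21025032] [-0.3  1.2 -1.   0.9]
bay [671.4121382   13.62411511   0.        ] peg [ 647.56466047 -209.74172338   68.        ] yaw 6.767237348324356
```

View pics/fit_top.png

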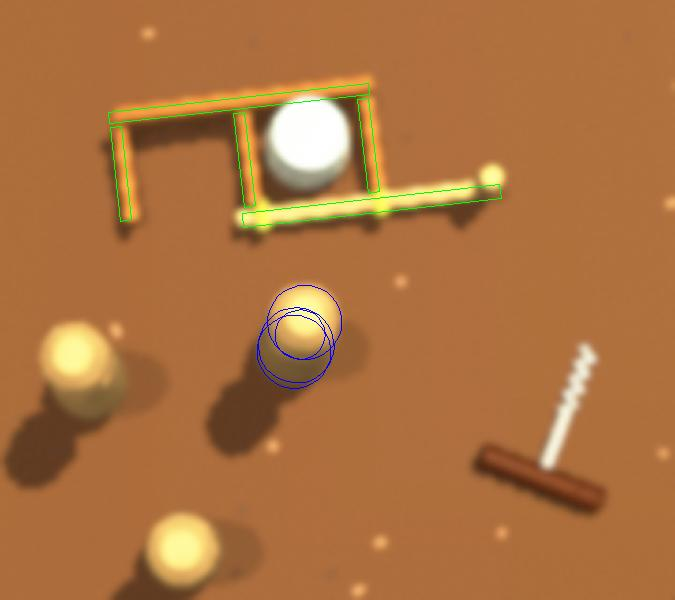

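View pics/fit_side.png

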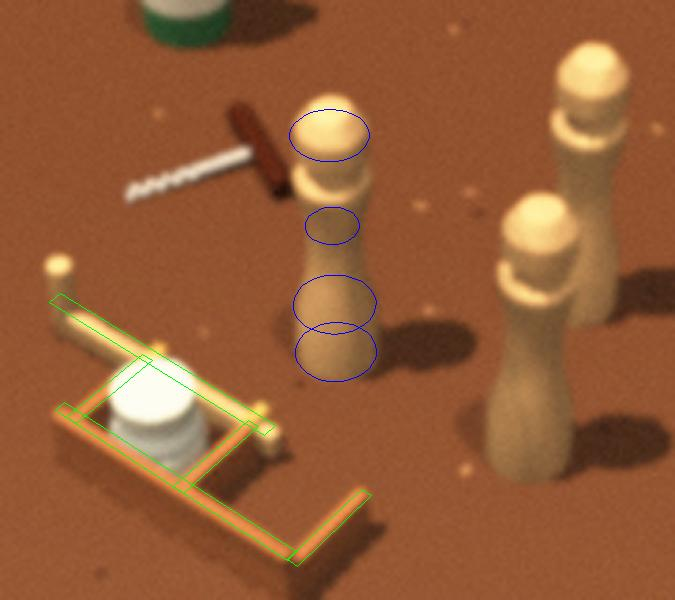

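```bash
sed -i 's/^f=lambda p.*/mv=lambda p,P:(P[0],P[1]+(p[3] if P[0]<-45 else 0),P[2])\nf=lambda p:np.concatenate([proj(i,W(p,mv(p,P)))[0]-o for i,P,o in obs])/; s/\[550,-50,0\],x_scale=\[100,100,.1\]/[550,-50,0,0],x_scale=[100,100,.1,10]/; s/for y0,y1,x0,x1,h in(\(.*\)(-182,6,-55/for y0,y1,x0,x1,h in(\1(-182+r.x[3],6+r.x[3],-55/; s/W(r.x,(-50,-174,68))/W(r.x,(-50,-174+r.x[3],68))/' fit.py; sed -i 's/tp(236,217)/tp(236,213)/;s/(S,(-50,6,26),sp(270,425))/(S,(-50,6,26),sp(278,430))/' fit.py; python3 fit.py
```

```text
rack [ 6.77030218e+02 -3.38971076e+01  1.26835376e-01  7.72882465e+00] [[-0.5  0.7]
 [-0.1  1.9]
 [-0.4  0.2]
 [-1.1  0.3]
 [-0.6 -0.2]
 [-1.1 -1.7]
 [-0.2 -0.9]
 [-0.7 -1.2]
 [-2.  -1.6]
 [-1.   0.6]]
mill [533.55287222 -69.21025032] [-0.3  1.2 -1.   0.9]
bay [671.33791734  10.74141506   0.        ] peg [ 648.46442834 -205.15743402   68.        ] yaw 7.2676670675228685
```

View pics/fit_top.png

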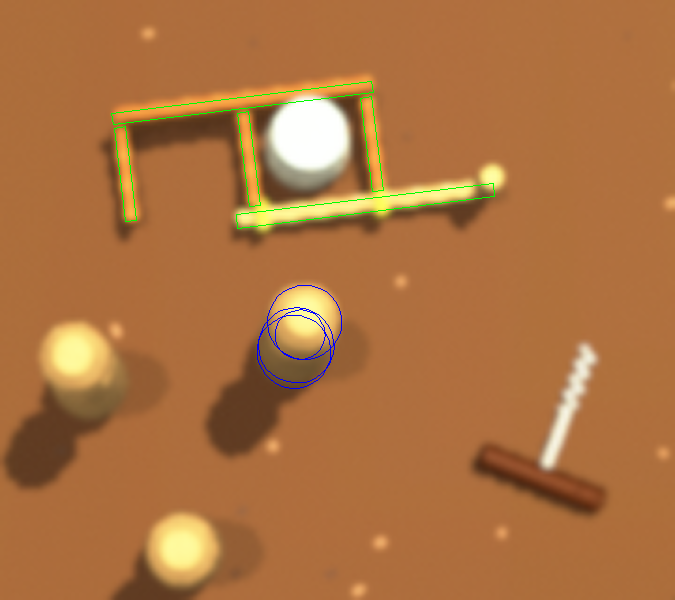

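View pics/fit_side.png

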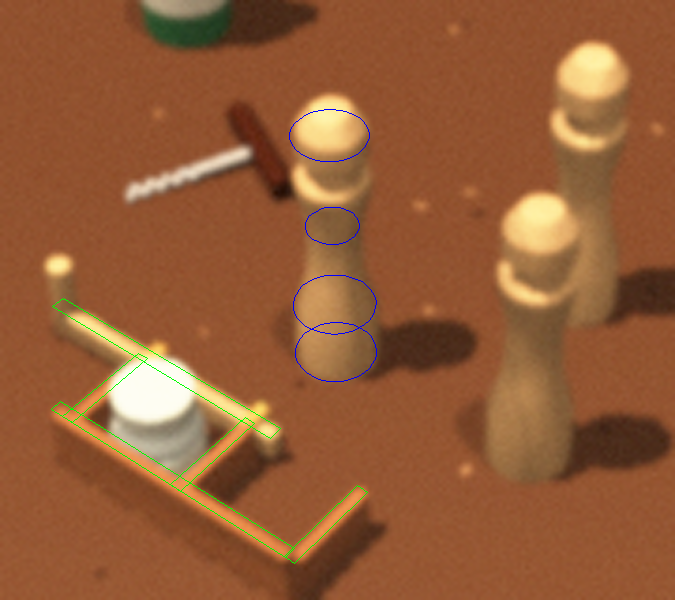

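Run:
```python
from h import *
s,d=pickle.load(open("v0.pkl","rb"));w=d["wrist"];H=w["hand_eye"];K=w["camera_matrix"]
def wr(u,v):
    p=np.array([u-K[0,2],v-K[1,2]]);r=np.hypot(*p);t=r/K[0,0]
    dc=np.r_[p/r*np.sin(t),np.cos(t)];return H[:3,:3]@dc,H[:3,3]
for n,uv in dict(padtipL=(178,325),padtopinner=(208,295),padfrontcorner=(213,335),knL=(70,342),knL2=(128,345),knR=(572,345),knR2=(500,345),padR=(430,295),padR2=(478,340),outer0=(0,430),midlink=(83,385)).items():
    dd,o=wr(*uv)
    out=[]
    for x in(11,0,-11):
        k=(x-o[0])/dd[0];q=o+k*dd;out.append((round(q[1],1),round(q[2],1)))
    print(n,uv,out)
crop(w,0,260,320,480,2.5,"pics/wl.png")
```

```text
padtipL (178, 325) [(np.float64(-45.5), np.float64(-42.7)), (np.float64(-54.4), np.float64(-22.7)), (np.float64(-63.3), np.float64(-2.7))]
padtopinner (208, 295) [(np.float64(-42.2), np.float64(-17.9)), (np.float64(-50.4), np.float64(7.1)), (np.float64(-58.7), np.float64(32.0))]
padfrontcorner (213, 335) [(np.float64(-32.2), np.float64(-47.8)), (np.float64(-38.5), np.float64(-28.9)), (np.float64(-44.7), np.float64(-9.9))]
knL (70, 342) [(np.float64(-77.7), np.float64(-59.8)), (np.float64(-93.0), np.float64(-43.3)), (np.float64(-108.4), np.float64(-26.7))]
knL2 (128, 345) [(np.float64(-56.8), np.float64(-57.4)), (np.float64(-68.0), np.float64(-40.3)), (np.float64(-79.2), np.float64(-23.2))]
knR (572, 345) [(np.float64(77.5), np.float64(-62.1)), (np.float64(93.0), np.float64(-46.0)), (np.float64(108.6), np.float64(-29.9))]
knR2 (500, 345) [(np.float64(53.0), np.float64(-57.0)), (np.float64(63.7), np.float64(-39.8)), (np.float64(74.4), np.float64(-22.7))]
padR (430, 295) [(np.float64(41.8), np.float64(-18.0)), (np.float64(50.2), np.float64(6.9)), (np.float64(58.6), np.float64(31.9))]
padR2 (478, 340) [(np.float64(47.2), np.float64(-53.0)), (np.float64(56.8), np.float64(-35.0)), (np.float64(66.3), np.float64(-17.1))]
outer0 (0, 430) [(np.float64(-72.1), np.float64(-102.2)), (np.float64(-86.3), np.float64(-94.0)), (np.float64(-100.6), np.float64(-85.9))]
midlink (83, 385) [(np.float64(-60.1), np.float64(-79.1)), (np.float64(-72.0), np.float64(-66.4)), (np.float64(-83.8), np.float64(-53.7))]
```

View pics/wl.png

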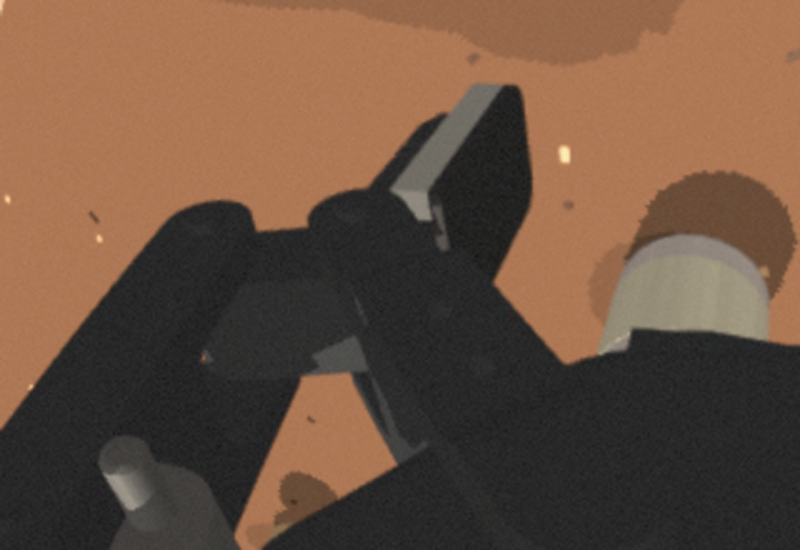

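Run:
```python
from h import *
s,d=pickle.load(open("v0.pkl","rb"));w=d["wrist"];H=w["hand_eye"];K=w["camera_matrix"]
def wr(u,v):
    p=np.array([u-K[0,2],v-K[1,2]]);r=np.hypot(*p);t=r/K[0,0]
    return H[:3,:3]@np.r_[p/r*np.sin(t),np.cos(t)],H[:3,3]
for u,v in((318,403),(254,395),(228,406),(200,425),(170,440),(140,455),(110,475),(400,402),(440,430),(520,470)):
    dd,o=wr(u,v);print((u,v),[ (z,*(o+(z-o[2])/dd[2]*dd)[:2].round(0)) for z in(-60,-73,-90,-100)])
crop(w,100,350,560,480,1.7,"pics/wb.png")
```

```text
(318, 403) [(-60, np.float64(-4.0), np.float64(-1.0)), (-73, np.float64(7.0), np.float64(-1.0)), (-90, np.float64(21.0), np.float64(-1.0)), (-100, np.float64(30.0), np.float64(-1.0))]
(254, 395) [(-60, np.float64(-2.0), np.float64(-19.0)), (-73, np.float64(9.0), np.float64(-16.0)), (-90, np.float64(23.0), np.float64(-12.0)), (-100, np.float64(31.0), np.float64(-10.0))]
(228, 406) [(-60, np.float64(-6.0), np.float64(-27.0)), (-73, np.float64(5.0), np.float64(-23.0)), (-90, np.float64(20.0), np.float64(-17.0)), (-100, np.float64(29.0), np.float64(-14.0))]
(200, 425) [(-60, np.float64(-16.0), np.float64(-37.0)), (-73, np.float64(-3.0), np.float64(-31.0)), (-90, np.float64(14.0), np.float64(-24.0)), (-100, np.float64(24.0), np.float64(-20.0))]
(170, 440) [(-60, np.float64(-25.0), np.float64(-49.0)), (-73, np.float64(-10.0), np.float64(-42.0)), (-90, np.float64(8.0), np.float64(-32.0)), (-100, np.float64(19.0), np.float64(-26.0))]
(140, 455) [(-60, np.float64(-36.0), np.float64(-64.0)), (-73, np.float64(-20.0), np.float64(-54.0)), (-90, np.float64(1.0), np.float64(-41.0)), (-100, np.float64(13.0), np.float64(-34.0))]
(110, 475) [(-60, np.float64(-53.0), np.float64(-84.0)), (-73, np.float64(-35.0), np.float64(-71.0)), (-90, np.float64(-10.0), np.float64(-54.0)), (-100, np.float64(4.0), np.float64(-44.0))]
(400, 402) [(-60, np.float64(-5.0), np.float64(23.0)), (-73, np.float64(6.0), np.float64(19.0)), (-90, np.float64(21.0), np.float64(15.0)), (-100, np.float64(30.0), np.float64(12.0))]
(440, 430) [(-60, np.float64(-18.0), np.float64(38.0)), (-73, np.float64(-5.0), np.float64(32.0)), (-90, np.float64(12.0), np.float64(24.0)), (-100, np.float64(23.0), np.float64(19.0))]
(520, 470) [(-60, np.float64(-49.0), np.float64(78.0)), (-73, np.float64(-31.0), np.float64(66.0)), (-90, np.float64(-7.0), np.float64(50.0)), (-100, np.float64(7.0), np.float64(40.0))]
```

View pics/wb.png

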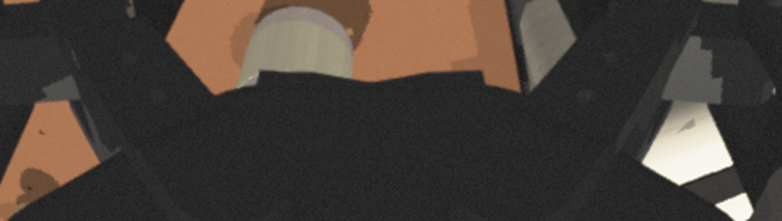

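```bash
cat >> fit.py <<'E'
c,s_=np.cos(r.x[2]),np.sin(r.x[2])
def inv(q): 
    e=np.array(q[:2])-r.x[:2];return np.array([c*e[0]+s_*e[1],-s_*e[0]+c*e[1]])
print("target in rack",inv(m))
l=mill(tp(73,350),sp(540,196)); print(inv(l))
b3=mill(tp(182,545),sp(593,46));print(inv(b3))
for uv in((484,455),(605,500),(587,350)): print("cork",inv(ray(T,tp(*uv),15)))
print("base",inv((0,0)), "bottle",inv(ray(T,(475,292),60)))
E
python3 fit.py | tail -12
```

```text
[-0.1  1.9]
 [-0.4  0.2]
 [-1.1  0.3]
 [-0.6 -0.2]
 [-1.1 -1.7]
 [-0.2 -0.9]
 [-0.7 -1.2]
 [-2.  -1.6]
 [-1.   0.6]]
mill [533.55287222 -69.21025032] [-0.3  1.2 -1.   0.9]
bay [671.33791734  10.74141506   0.        ] peg [ 648.46442834 -205.15743402   68.        ] yaw 7.2676670675228685
target in rack [-146.79177361  -16.88022834]Traceback (most recent call last):
  File "fit.py", line 34, in <module>
    l=mill(tp(73,350),sp(540,196)); print(inv(l))
TypeError: mill() missing 1 required positional argument: 'sbase'
```

```bash
sed -i 's/sidetop,sbase)/sidetop,sbase=None)/' fit.py
python3 fit.py | tail -12
```

```text
[-1.   0.6]]
mill [533.55287222 -69.21025032] [-0.3  1.2 -1.   0.9]
bay [671.33791734  10.74141506   0.        ] peg [ 648.46442834 -205.15743402   68.        ] yaw 7.2676670675228685
target in rack [-146.79177361  -16.88022834]
mill [508.12772875  77.1929207 ] [ 0.2  1.4 -0.7  1.6]
[-153.49332743  131.5630793 ]
mill [385.5987227    7.89515147] [-0.   1.2 -0.9  1.4]
[-283.80394035   78.3213447 ]
cork [-240.52274446 -143.9739969 ]
cork [-283.27402836 -226.22375202]
cork [-173.92988469 -228.18215969]
base [-667.30391625  119.26614715] bottle [-345.78415756 -324.50807088]
```

```bash
cat > plan.py <<'E'
from h import *
RX,RY,TH=677.03,-33.9,0.12684
def r2w(p): c,s=np.cos(TH),np.sin(TH);return np.array([RX+c*p[0]-s*p[1],RY+s*p[0]+c*p[1]])
def w2r(q): c,s=np.cos(TH),np.sin(TH);e=np.array(q[:2])-[RX,RY];return np.array([c*e[0]+s*e[1],-s*e[0]+c*e[1]])
def yaw(st):
    x=R.from_quat(st["tool_rot"]).apply([-1,0,0]);return np.degrees(np.arctan2(x[1],x[0]))
def go(xr,yr,z,D,st=None):
    "target in rack frame xy (mm), z world, D = heading of -x_tool in rack deg -> offset cm, roll deg"
    from cell import arm
    st=st or arm.sense(); w=np.r_[r2w((xr,yr)),z]
    o=R.from_quat(st["tool_rot"]).inv().apply(w-st["ee_pos"])/10
    rl=-((D+np.degrees(TH)-yaw(st)+180)%360-180)
    print("t %.2f"%st["t"],"now rack",w2r(st["ee_pos"]).round(1),"z %.1f"%st["ee_pos"][2],"D %.1f"%(yaw(st)-np.degrees(TH)),"F",st["ft_force"].round(1),"w %.1f"%st["gripper_width"])
    print("-> offset cm",o.round(2),"roll",round(rl,1))
def tool_for(mill,D,Y,X=38,gap=0):
    "tool axis (rack) so that the mill axis sits at tool (-X-gap, Y)"
    d=np.radians(D);f=np.array([np.cos(d),np.sin(d)]);l=np.array([-f[1],f[0]]) # y_tool is left of f
    return np.array(mill)-f*(X+gap)-l*Y
E
python3 - <<'E'
from plan import *
p=tool_for((-147,-17),54.1,-54,gap=15);print(p,r2w(p));go(*p,300,54.1)
E
```

```text
[-221.81998349  -28.26809968] [460.56790749 -90.00127485]
t 0.15 now rack [-466.3  630.8] z 230.7 D -21.5 F [ 0.  -0.2 -0.5] w 85.7
-> offset cm [-46.87 -52.39  -6.87] roll -75.6
```

Emit:
carry_out:
  commands:
    - {"offset":[-1,-1,-3.5],"roll":-5}
    - {"offset":[-3,-3.5,-6.9],"roll":-11}
    - {"offset":[-6,-6.5,-6.9],"roll":-17}
    - {"offset":[-9,-10,-6.9],"roll":-23}
    - {"offset":[-11.7,-13,-6.9],"roll":-29}
    - {"offset":[-14.4,-16,-6.9],"roll":-35}
    - {"offset":[-17,-19,-6.9],"roll":-41}
    - {"offset":[-19.7,-22,-6.9],"roll":-47}
  hand: 0

```text
t: 0.82
ee_pos: [263.1, 288.0, 300.3]
tool_rot: [-0.274, 0.962, -0.0, 0.0]
ft_force: [1.2, 0.8, -0.6]
gripper_width: 85.7
```

Run:
```python
from plan import *
go(-221.8,-28.3,300,54.1)
```

```text
t 0.82 now rack [-369.9  371.7] z 300.3 D 24.5 F [ 1.2  0.8 -0.6] w 85.7
-> offset cm [ 3.150e+00 -4.253e+01  4.000e-02] roll -29.6
```

Emit:
carry_out:
  commands:
    - {"offset":[0.2,-3.5,0],"roll":-4}
    - {"offset":[0.5,-7,0],"roll":-8}
    - {"offset":[0.8,-10.5,0],"roll":-12}
    - {"offset":[1,-14,0],"roll":-16}
    - {"offset":[1.3,-17.5,0],"roll":-20}
    - {"offset":[1.5,-21,0],"roll":-24}
    - {"offset":[1.8,-24.5,0],"roll":-27}
    - {"offset":[2,-28,0],"roll":-29.6}

```text
t: 1.48
ee_pos: [392.4, 39.0, 300.3]
tool_rot: [-0.509, 0.861, 0.0, 0.0]
ft_force: [0.4, 1.0, 0.3]
gripper_width: 85.5
```

Run:
```python
from plan import *
go(-221.8,-28.3,300,54.1)
```

```text
t 1.48 now rack [-273.1  108.3] z 300.3 D 54.0 F [0.4 1.  0.3] w 85.5
-> offset cm [  8.03 -12.18   0.03] roll -0.1
```

Emit:
carry_out:
  commands:
    - {"offset":[2,-3,0],"roll":0}
    - {"offset":[4,-6,0],"roll":0}
    - {"offset":[6,-9,0],"roll":0}
    - {"offset":[7.5,-11.5,0],"roll":0}
    - {"offset":[8.03,-12.18,0],"roll":-0.1}
    - {"offset":[8.03,-12.18,0],"roll":-0.1}
    - {"offset":[8.03,-12.18,0],"roll":-0.1}
    - {"offset":[8.03,-12.18,0],"roll":-0.1}

```text
t: 2.15
ee_pos: [459.4, -87.2, 300.2]
tool_rot: [-0.51, 0.86, 0.001, -0.0]
ft_force: [-0.5, -0.8, -0.1]
gripper_width: 85.2
```

Run:
```python
from plan import *
from cell import arm,viewer
go(-221.8,-28.3,-6,54.1)
for n in("side","wrist"):
    i=viewer.get_image(n)
    if n=="side": crop(i,200,100,440,300,3,"pics/s1.png")
    else: cv2.imwrite("pics/w1.png",i["color"][:,:,::-1])
```

```text
t 2.15 now rack [-222.7  -25.3] z 300.2 D 54.0 F [-0.5 -0.8 -0.1] w 85.2
-> offset cm [ 0.19 -0.28 30.62] roll -0.1
```

View pics/s1.png

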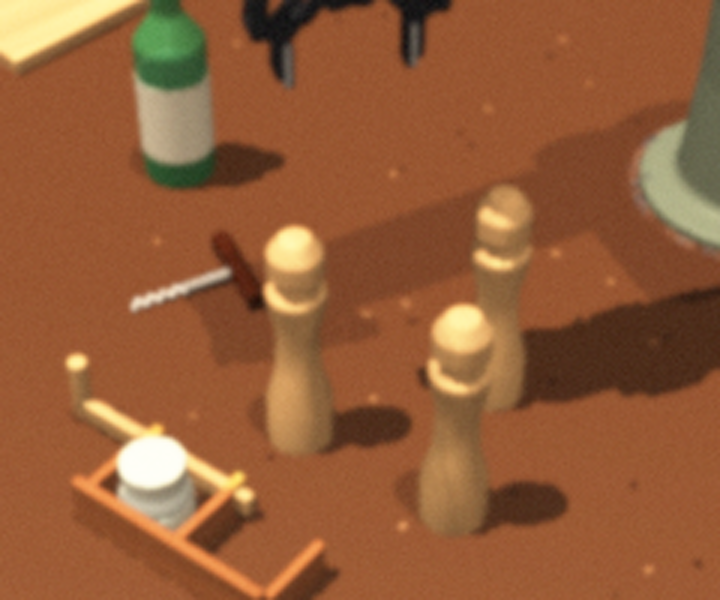

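View pics/w1.png

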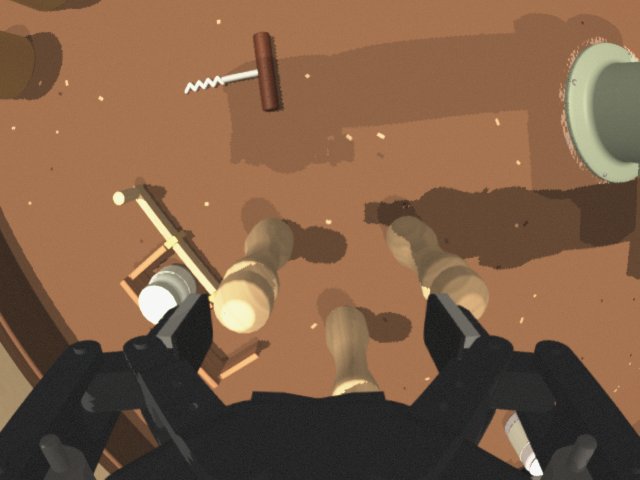

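```bash
cat >> plan.py <<'E'
def wpt(im,st,u,v,z):
    H=im["hand_eye"];K=im["camera_matrix"];p=np.array([u-K[0,2],v-K[1,2]]);r=np.hypot(*p);t=r/K[0,0]
    rt=R.from_quat(st["tool_rot"]).as_matrix();dd=rt@H[:3,:3]@np.r_[p/r*np.sin(t),np.cos(t)];o=rt@H[:3,3]+st["ee_pos"]
    return o+(z-o[2])/dd[2]*dd
def wproj(im,st,P):
    H=im["hand_eye"];K=im["camera_matrix"];rt=R.from_quat(st["tool_rot"]).as_matrix()
    c=((np.atleast_2d(P)-st["ee_pos"])@rt-H[:3,3])@H[:3,:3];n=np.hypot(c[:,0],c[:,1]);t=np.arctan2(n,c[:,2])
    return np.c_[c[:,0]/n*t*K[0,0]+K[0,2],c[:,1]/n*t*K[0,0]+K[1,2]]
def overlay(im,st,mill,fn,slide=7.7):
    c=im["color"][:,:,::-1].copy();a=np.linspace(0,2*np.pi,40);pj=lambda P:(wproj(im,st,P) if "hand_eye" in im else proj(im,P))
    def pl(P,col): cv2.polylines(c,[(pj(P)*8).astype(np.int32)],True,col,1,cv2.LINE_AA,3)
    m=r2w(mill)
    for rad,h in((27,0),(27,45),(17,115),(24,190)): pl(np.c_[m[0]+rad*np.cos(a),m[1]+rad*np.sin(a),h+0*a],(255,0,0))
    for y0,y1,x0,x1,h in((86,94,-42,27,36),(-4,4,-42,27,36),(-94,-86,-42,27,36),(-94,94,27,35,50),(-182+slide,6+slide,-55,-45,26)):
        pl([[*r2w(P),h] for P in((x0,y0),(x1,y0),(x1,y1),(x0,y1))],(0,255,0))
    p=r2w((-50,-174+slide));pl(np.c_[p[0]+8*np.cos(a),p[1]+8*np.sin(a),68+0*a],(0,0,255))
    cv2.imwrite(fn,c)
E
python3 - <<'E'
from plan import *
from cell import arm,viewer
st=arm.sense();i=viewer.get_image("wrist");i["color"]=i["color"]
overlay(i,st,(-147,-17),"pics/ow.png")
pickle.dump((st,i),open("w1.pkl","wb"))
im=cv2.imread("pics/ow.png")[160:440,90:420];cv2.imwrite("pics/ow.png",cv2.resize(im,None,fx=2.1,fy=2.1,interpolation=cv2.INTER_CUBIC))
E
```

```text
(no output)
```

View pics/ow.png

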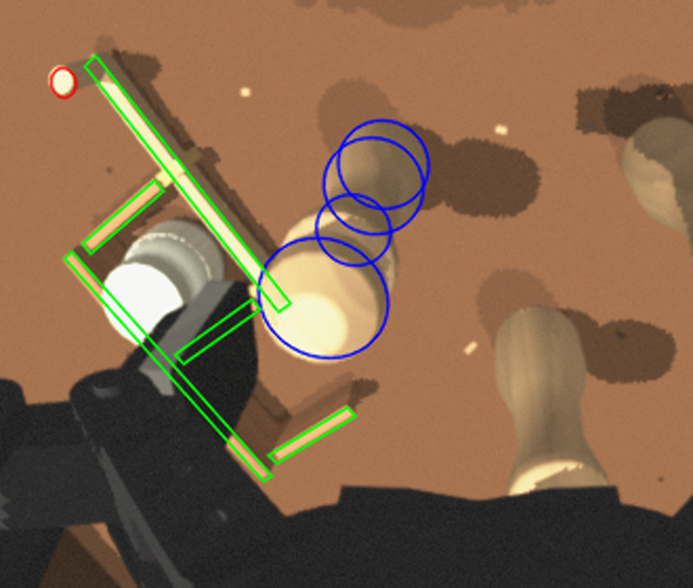

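Emit:
carry_out:
  commands:
    - {"offset":[0.2,-0.3,3.5],"roll":0}
    - {"offset":[0.2,-0.3,7],"roll":0}
    - {"offset":[0.2,-0.3,10.5],"roll":0}
    - {"offset":[0.2,-0.3,14],"roll":0}
    - {"offset":[0.2,-0.3,17.5],"roll":0}
    - {"offset":[0.2,-0.3,21],"roll":0}
    - {"offset":[0.2,-0.3,24.5],"roll":0}
    - {"offset":[0.2,-0.3,27],"roll":0}

```text
t: 2.97
ee_pos: [460.5, -90.3, 28.3]
tool_rot: [-0.51, 0.86, 0.001, -0.0]
ft_force: [-0.1, -1.0, 0.6]
gripper_width: 85.2
```

Run:
```python
from plan import *
from cell import arm,viewer
go(-221.8,-28.3,-6,54.1)
i=viewer.get_image("side");crop(i,200,100,440,300,3,"pics/s2.png")
```

```text
t 2.97 now rack [-221.9  -28.5] z 28.3 D 54.0 F [-0.1 -1.   0.6] w 85.2
-> offset cm [-0.02  0.    3.43] roll -0.1
```

View pics/s2.png

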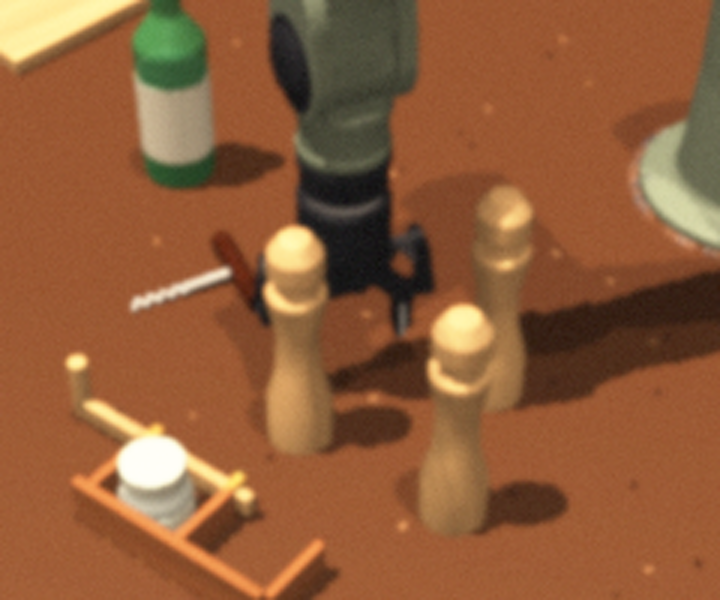

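Emit:
carry_out:
  commands:
    - {"offset":[0,0,0.8],"roll":0}
    - {"offset":[0,0,1.6],"roll":0}
    - {"offset":[0,0,2.2],"roll":0}
    - {"offset":[0,0,2.7],"roll":0}
    - {"offset":[0,0,3.1],"roll":0}
    - {"offset":[0,0,3.4],"roll":0}
    - {"offset":[0,0,3.4],"roll":0}
    - {"offset":[0,0,3.4],"roll":0}

```text
t: 3.68
ee_pos: [462.0, -91.6, -3.5]
tool_rot: [-0.509, 0.861, -0.0, 0.0]
ft_force: [-0.1, 0.1, 1.2]
gripper_width: 85.1
```

Run:
```python
from plan import *
from cell import arm,viewer
go(-221.8,-28.3,-6,54.1)
st=arm.sense();i=viewer.get_image("side");crop(i,200,100,440,300,3,"pics/s3.png")
i=viewer.get_image("wrist");cv2.imwrite("pics/w3.png",i["color"][:,:,::-1])
```

```text
t 3.68 now rack [-220.6  -30.1] z -3.5 D 54.0 F [-0.1  0.1  1.2] w 85.1
-> offset cm [-0.07  0.2   0.25] roll -0.1
```

View pics/w3.png

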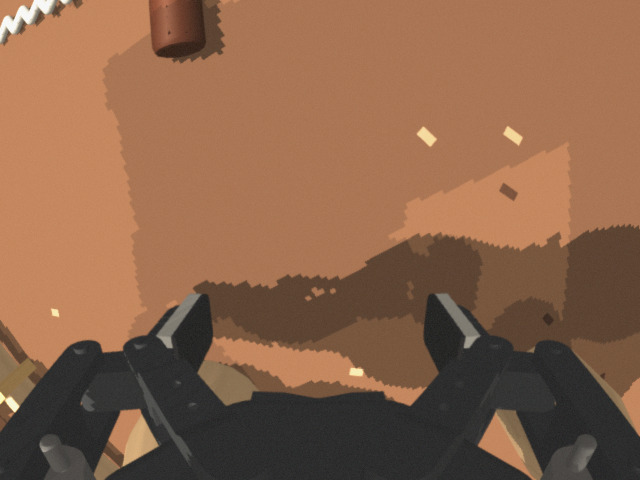

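Emit:
carry_out:
  commands:
    - {"offset":[-0.5,0.1,0.2],"roll":0}
    - {"offset":[-1.0,0.2,0.2],"roll":0}
    - {"offset":[-1.3,0.2,0.2],"roll":0}
    - {"offset":[-1.6,0.2,0.2],"roll":0}
    - {"offset":[-1.9,0.2,0.2],"roll":0}
    - {"offset":[-2.2,0.2,0.2],"roll":0}
    - {"offset":[-2.5,0.2,0.2],"roll":0}
    - {"offset":[-2.8,0.2,0.2],"roll":0}

```text
t: 4.45
ee_pos: [473.7, -66.0, -5.6]
tool_rot: [-0.509, 0.861, -0.0, -0.0]
ft_force: [-1.8, -1.8, 2.0]
gripper_width: 85.5
```

Run:
```python
from plan import *
from cell import arm,viewer
go(-166,44,-6,54.1)
i=viewer.get_image("side");crop(i,200,100,440,300,3,"pics/s4.png")
i=viewer.get_image("top");crop(i,250,150,450,300,4,"pics/t4.png")
```

```text
t 4.45 now rack [-205.8   -6.1] z -5.6 D 53.9 F [-1.8 -1.8  2. ] w 85.5
-> offset cm [-6.39 -0.27  0.04] roll -0.2
```

View pics/s4.png

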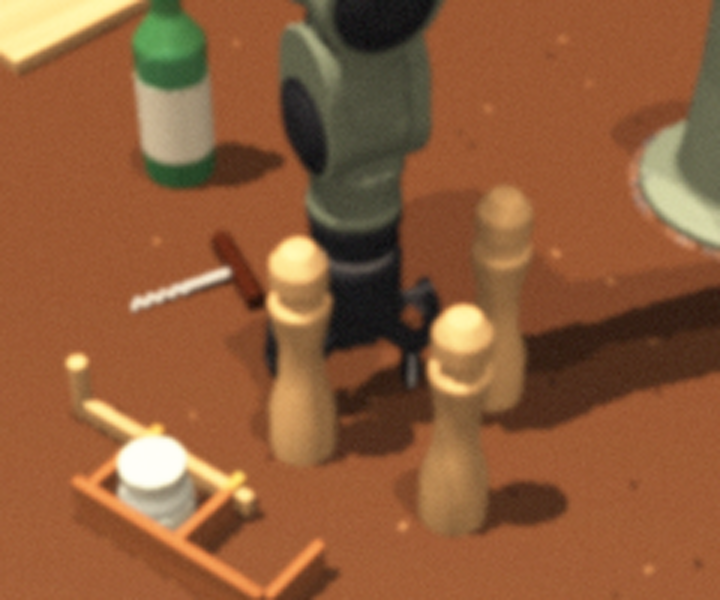

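View pics/t4.png

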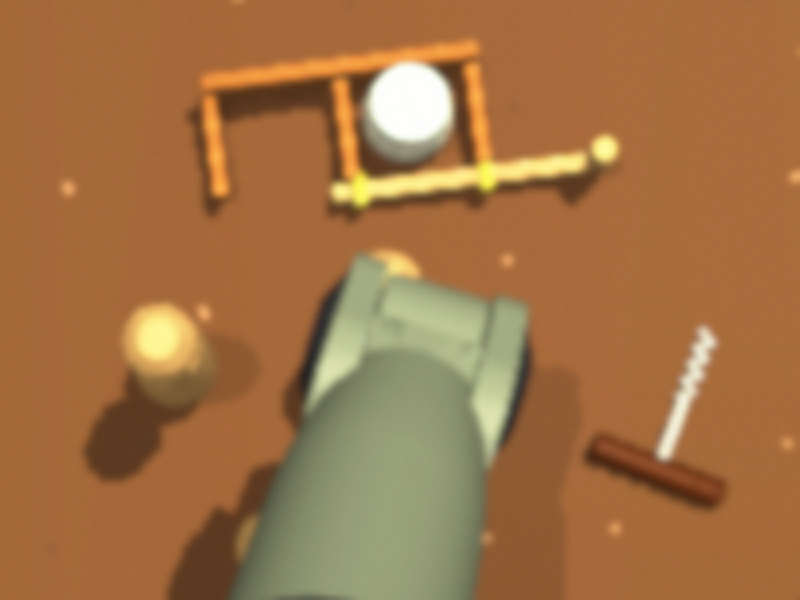

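Emit:
carry_out:
  commands:
    - {"offset":[-0.4,0,0],"roll":0}
    - {"offset":[-0.8,0,0],"roll":0}
    - {"offset":[-1.2,0,0],"roll":0}
    - {"offset":[-1.6,0,0],"roll":0}
    - {"offset":[-2.0,0,0],"roll":0}
    - {"offset":[-2.4,0,0],"roll":0}
    - {"offset":[-2.8,0,0],"roll":0}
    - {"offset":[-3.2,0,0],"roll":0}

```text
t: 5.22
ee_pos: [489.1, -37.5, -5.7]
tool_rot: [-0.509, 0.861, 0.0, -0.0]
ft_force: [-0.5, -1.3, 0.6]
gripper_width: 85.1
```

```bash
cat > look.py <<'E'
from plan import *
from cell import arm,viewer
import sys
go(*map(float,sys.argv[2:6]))
i=viewer.get_image("side");pickle.dump(i,open("side.pkl","wb"));crop(i,200,100,440,300,3,f"pics/s{sys.argv[1]}.png")
E
python3 look.py 5 -166 44 -6 54.1
```

```text
t 5.22 now rack [-186.9   20.2] z -5.7 D 54.0 F [-0.5 -1.3  0.6] w 85.1
-> offset cm [-3.16 -0.28  0.03] roll -0.1
```

View pics/s5.png

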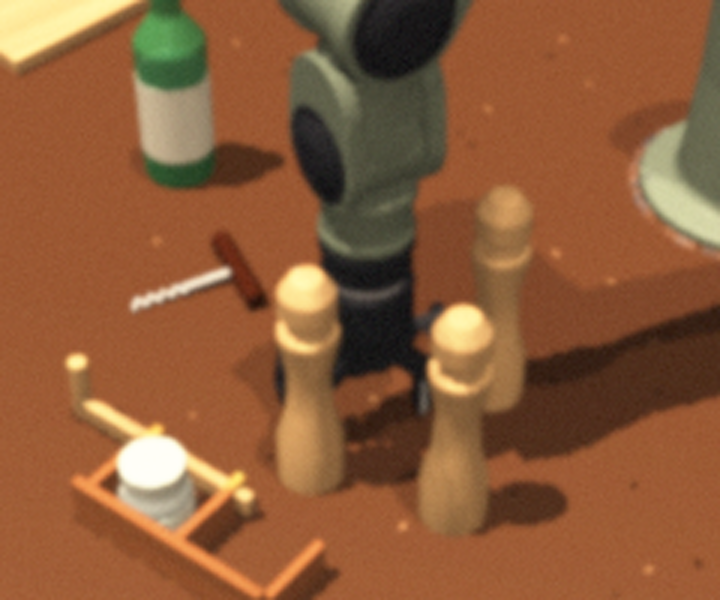

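Emit:
carry_out:
  commands:
    - {"offset":[-0.4,0,0],"roll":0}
    - {"offset":[-0.8,0,0],"roll":0}
    - {"offset":[-1.2,0,0],"roll":0}
    - {"offset":[-1.6,0,0],"roll":0}
    - {"offset":[-2.0,0,0],"roll":0}
    - {"offset":[-2.4,0,0],"roll":0}
    - {"offset":[-2.8,0,0],"roll":0}
    - {"offset":[-3.2,0,0],"roll":0}

```text
t: 5.93
ee_pos: [504.5, -9.5, -5.7]
tool_rot: [-0.509, 0.861, 0.0, -0.0]
ft_force: [-0.9, -1.5, 0.1]
gripper_width: 85.5
```

```bash
python3 look.py 6 -166 44 -6 54.1
cat >> plan.py <<'E'
def oside(mill,fn,slide=7.7):
    i=pickle.load(open("side.pkl","rb"));overlay(i,None,mill,"/tmp/o.png",slide)
    c=cv2.imread("/tmp/o.png")[150:310,200:400];cv2.imwrite(fn,cv2.resize(c,None,fx=3.7,fy=3.7,interpolation=cv2.INTER_CUBIC))
E
python3 - <<'E'
from plan import *
oside((-100,46),"pics/o6.png")
E
```

```text
t 5.93 now rack [-168.1   46. ] z -5.7 D 54.0 F [-0.9 -1.5  0.1] w 85.5
-> offset cm [ 0.04 -0.29  0.03] roll -0.1
```

View pics/o6.png

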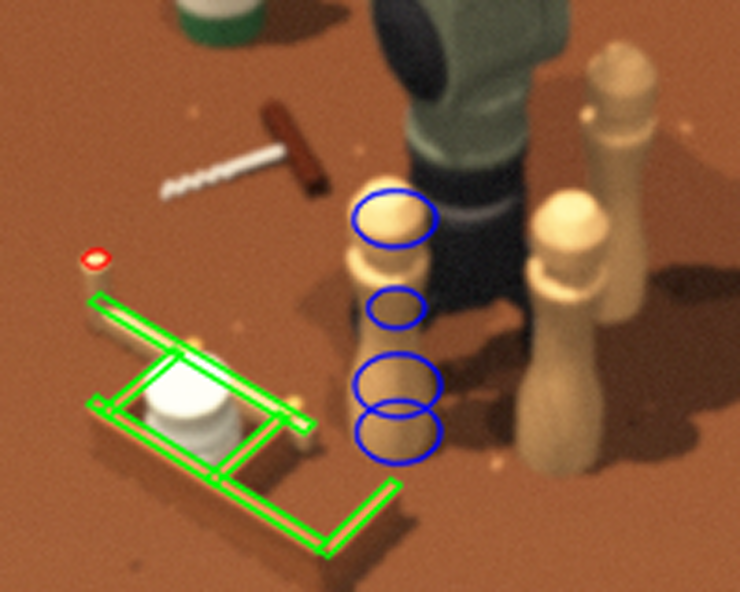

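Run:
```python
from plan import *
i=pickle.load(open("side.pkl","rb"))
q=proj(i,[*r2w((-100,46)),0])[0];print(q)
for d in((-4.5,-2),(-3,0),(-6,-3)):
    print(d,w2r(ray(i,(q+np.array(d)/3.7),0)))
m=(-100,42)
for p,D in((tool_for(m,0,54,gap=14),0),): print(p);go(*p,-6,D)
```

```text
[307.31139902 266.25527541]
(-4.5, -2) [-99.55293366  42.61603405]
(-3, 0) [-98.80386799  44.46121914]
(-6, -3) [-99.62853107  41.30712464]
[-152.  -12.]
t 5.98 now rack [-167.5   46.5] z -5.6 D 54.0 F [-0.6 -1.  -0.3] w 85.2
-> offset cm [ 3.82 -4.69  0.03] roll 54.0
```

Emit:
carry_out:
  commands:
    - {"offset":[-0.3,0,0],"roll":0}
    - {"offset":[-0.6,0,0],"roll":0}
    - {"offset":[-0.8,0,0],"roll":0}
    - {"offset":[-0.8,0,0],"roll":0}
    - {"offset":[-0.3,0,0],"roll":0}
    - {"offset":[0.6,0,0],"roll":0}
    - {"offset":[1.6,0,0],"roll":0}
    - {"offset":[1.6,0,0],"roll":0}

```text
t: 6.65
ee_pos: [495.4, -25.5, -5.8]
tool_rot: [-0.508, 0.861, 0.0, -0.001]
ft_force: [-0.5, 0.5, -0.2]
gripper_width: 85.7
```

```bash
python3 look.py 7 -192 -6 -6 54;python3 - <<'E'
from plan import *
oside((-95,49),"pics/o7.png")
E
```

```text
t 6.65 now rack [-179.2   31.3] z -5.8 D 53.8 F [-0.5  0.5 -0.2] w 85.7
-> offset cm [ 3.77 -1.16  0.02] roll -0.2
```

View pics/o7.png

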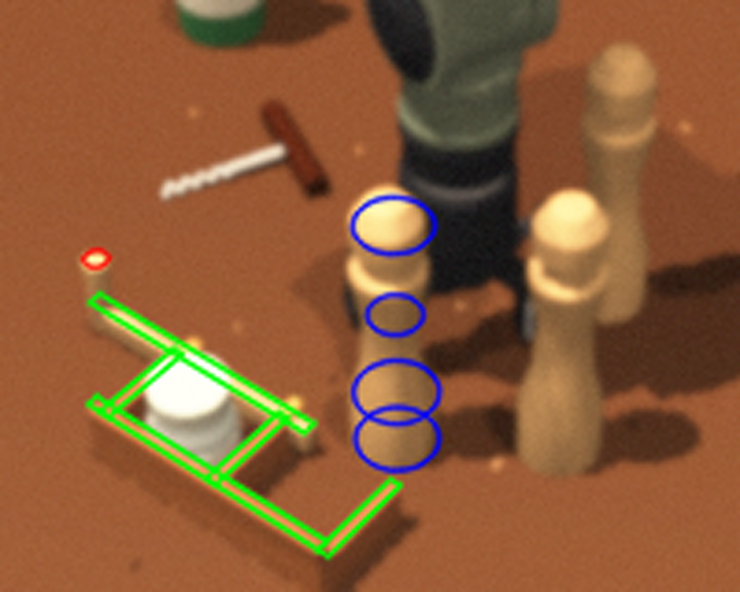

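Emit:
carry_out:
  commands:
    - {"offset":[1.5,0,0],"roll":0}
    - {"offset":[3,0,0],"roll":0}
    - {"offset":[3.7,-0.8,0],"roll":4}
    - {"offset":[3.7,-1.2,0],"roll":11}
    - {"offset":[3.7,-1.2,0],"roll":18}
    - {"offset":[3.7,-1.2,0],"roll":25}
    - {"offset":[3.7,-1.2,0],"roll":32}
    - {"offset":[3.7,-1.2,0],"roll":39}

```text
t: 7.37
ee_pos: [489.5, -62.3, -5.6]
tool_rot: [-0.19, 0.982, 0.0, 0.0]
ft_force: [0.7, -0.3, 0.8]
gripper_width: 85.2
```

Run:
```python
from plan import *
p=tool_for((-95,46),4,54,gap=14);print(p);go(*p,-6,4)
```

```text
[-143.10648103  -11.49579535]
t 7.37 now rack [-189.6   -4.5] z -5.6 D 14.6 F [ 0.7 -0.3  0.8] w 85.2
-> offset cm [-4.33 -1.85  0.04] roll 10.6
```

Emit:
carry_out:
  commands:
    - {"offset":[0,-0.8,0],"roll":5}
    - {"offset":[-0.5,-1.8,0],"roll":10.6}
    - {"offset":[-1.5,-1.85,0],"roll":10.6}
    - {"offset":[-2.5,-1.85,0],"roll":10.6}
    - {"offset":[-3.3,-1.85,0],"roll":10.6}
    - {"offset":[-4,-1.85,0],"roll":10.6}
    - {"offset":[-4.3,-1.85,0],"roll":10.6}
    - {"offset":[-4.3,-1.85,0],"roll":10.6}

```text
t: 8.03
ee_pos: [537.0, -62.3, -5.7]
tool_rot: [-0.102, 0.995, -0.0, 0.0]
ft_force: [-0.4, -0.0, 0.7]
gripper_width: 85.3
```

```bash
python3 look.py 8 -143 -11.5 -6 4
python3 - <<'E'
from plan import *
from cell import viewer
i=viewer.get_image("top");overlay(i,None,(-95,46),"/tmp/o.png")
c=cv2.imread("/tmp/o.png")[150:300,250:450];cv2.imwrite("pics/t8.png",cv2.resize(c,None,fx=4,fy=4,interpolation=cv2.INTER_CUBIC))
E
```

```text
t 8.03 now rack [-142.5  -10.5] z -5.7 D 4.5 F [-0.4 -0.   0.7] w 85.3
-> offset cm [ 0.06 -0.1   0.03] roll 0.5
```

View pics/s8.png

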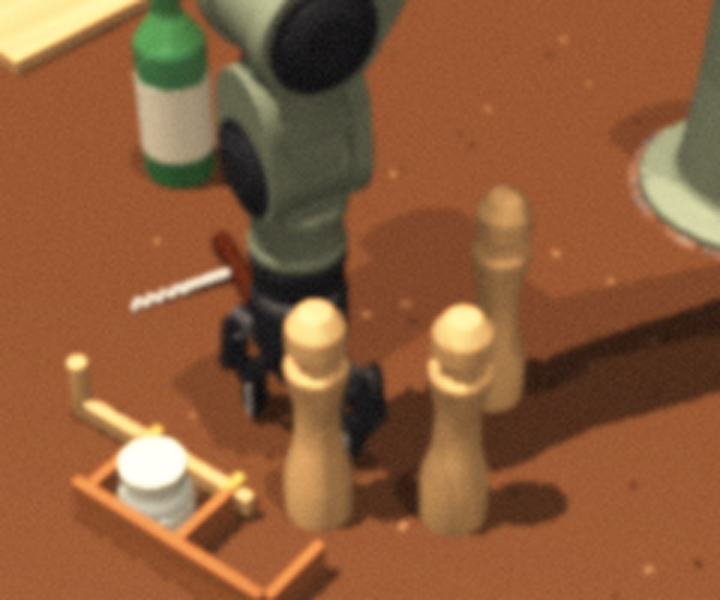

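View pics/t8.png

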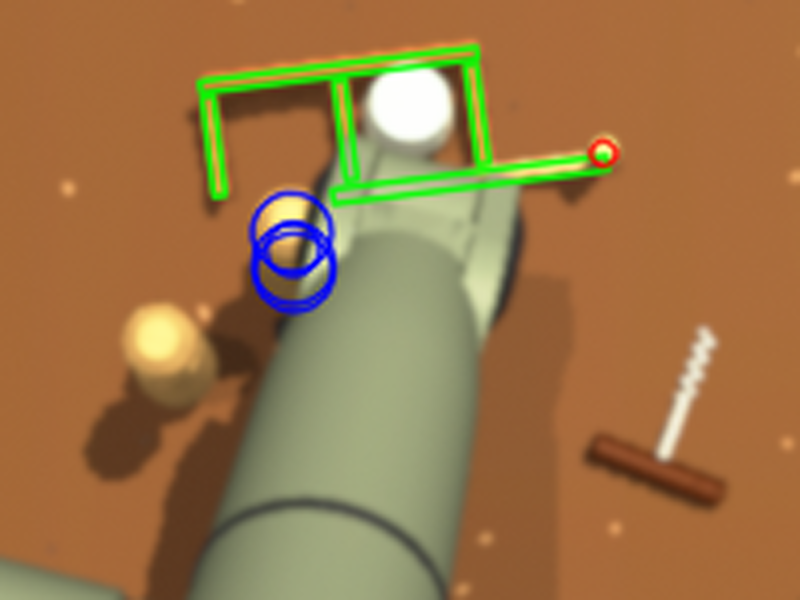

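Emit:
carry_out:
  commands:
    - {"offset":[-0.5,0,0],"roll":0}
    - {"offset":[-0.9,0,0],"roll":0}
    - {"offset":[-1.3,0,0],"roll":0}
    - {"offset":[-1.7,0,0],"roll":0}
    - {"offset":[-2.1,0,0],"roll":0}
    - {"offset":[-2.5,0,0],"roll":0}
    - {"offset":[-2.9,0,0],"roll":0}
    - {"offset":[-3.3,0,0],"roll":0}

```text
t: 8.8
ee_pos: [568.5, -56.3, -5.7]
tool_rot: [-0.101, 0.995, 0.0, -0.0]
ft_force: [-2.6, -1.4, 2.4]
gripper_width: 84.9
```

```bash
python3 look.py 9 -83 -7 -6 4
python3 - <<'E'
from plan import *
oside((-75,48),"pics/o9.png")
E
```

```text
t 8.80 now rack [-110.5   -8.5] z -5.7 D 4.4 F [-2.6 -1.4  2.4] w 84.9
-> offset cm [-2.75 -0.06  0.03] roll 0.4
```

View pics/o9.png

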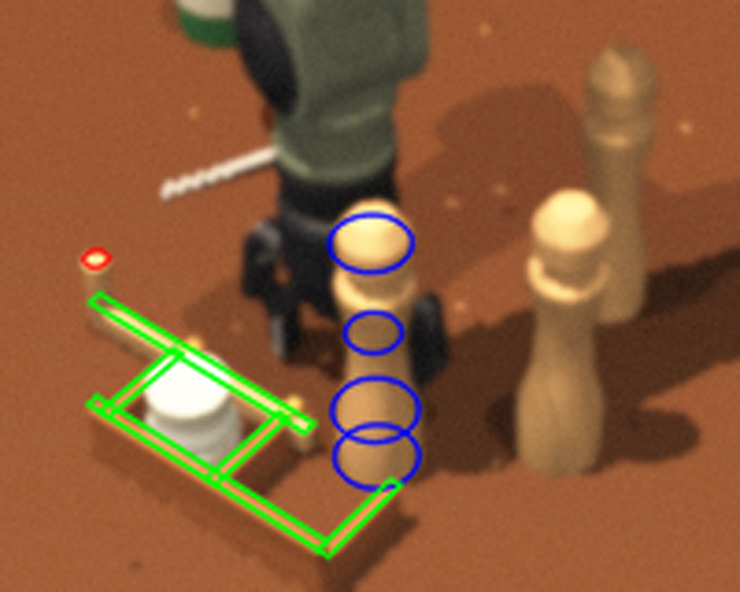

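Emit:
carry_out:
  commands:
    - {"offset":[-0.4,0,0],"roll":0}
    - {"offset":[-0.8,0,0],"roll":0}
    - {"offset":[-1.2,0,0],"roll":0}
    - {"offset":[-1.6,0,0],"roll":0}
    - {"offset":[-2.0,0,0],"roll":0}
    - {"offset":[-2.4,0,0],"roll":0}
    - {"offset":[-2.7,0,0],"roll":0}
    - {"offset":[-2.8,0,0],"roll":0}

```text
t: 9.52
ee_pos: [596.7, -50.7, -5.6]
tool_rot: [-0.101, 0.995, -0.0, 0.0]
ft_force: [-2.0, -0.4, 0.7]
gripper_width: 85.2
```

```bash
python3 look.py 10 -83 -7 -6 4
python3 - <<'E'
from plan import *
oside((-48,50),"pics/o10.png")
E
```

```text
t 9.52 now rack [-81.8  -6.5] z -5.6 D 4.4 F [-2.  -0.4  0.7] w 85.2
-> offset cm [ 0.12 -0.04  0.04] roll 0.4
```

View pics/o10.png

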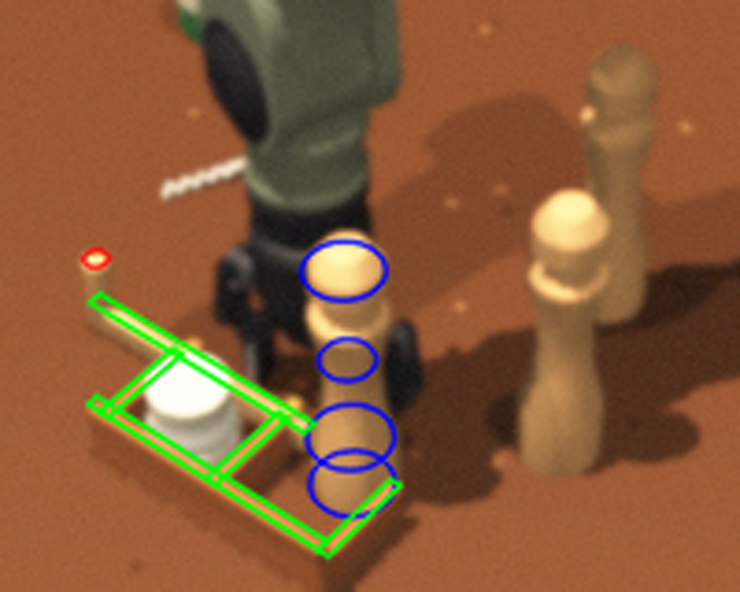

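Emit:
carry_out:
  commands:
    - {"offset":[1.2,0,0],"roll":0}
    - {"offset":[2.5,0,0],"roll":0}
    - {"offset":[3,0,-3.5],"roll":0}
    - {"offset":[3,0,-7.5],"roll":0}
    - {"offset":[3,0,-11.5],"roll":0}
    - {"offset":[3,0,-15.5],"roll":0}
    - {"offset":[3,0,-19.5],"roll":0}
    - {"offset":[3,0,-23.5],"roll":0}

```text
t: 10.23
ee_pos: [566.8, -56.6, 231.7]
tool_rot: [-0.101, 0.995, 0.0, 0.001]
ft_force: [0.4, -0.2, -0.3]
gripper_width: 85.3
```

Run:
```python
from plan import *
p=tool_for((-50,50),-7,-54,gap=7);print(p);go(*p,260,-7)
from cell import viewer
i=viewer.get_image("side");pickle.dump(i,open("side.pkl","wb"));oside((-50,50),"pics/o11.png")
i=viewer.get_image("wrist");cv2.imwrite("pics/w11.png",i["color"][:,:,::-1])
```

```text
[-88.08363228 109.08161264]
t 10.23 now rack [-112.2   -8.6] z 231.7 D 4.3 F [ 0.4 -0.2 -0.3] w 85.3
-> offset cm [-3.31 11.55 -2.82] roll 11.3
```

View pics/o11.png

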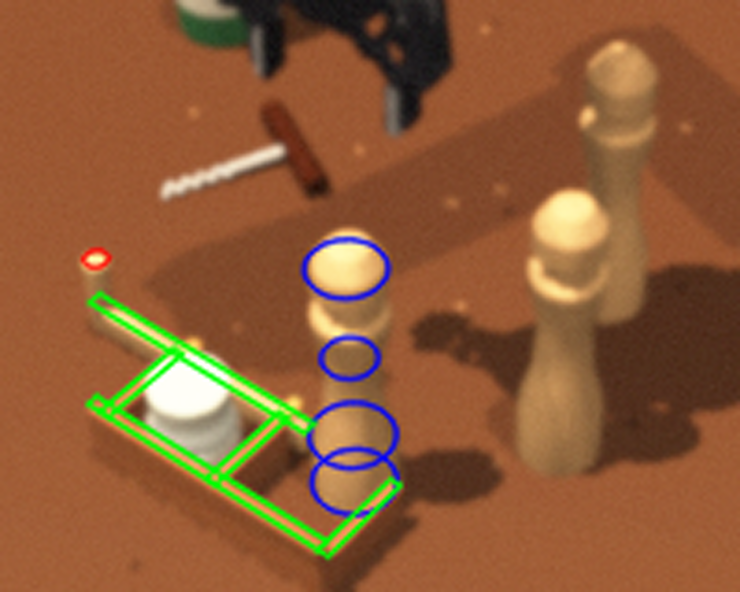

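View pics/w11.png

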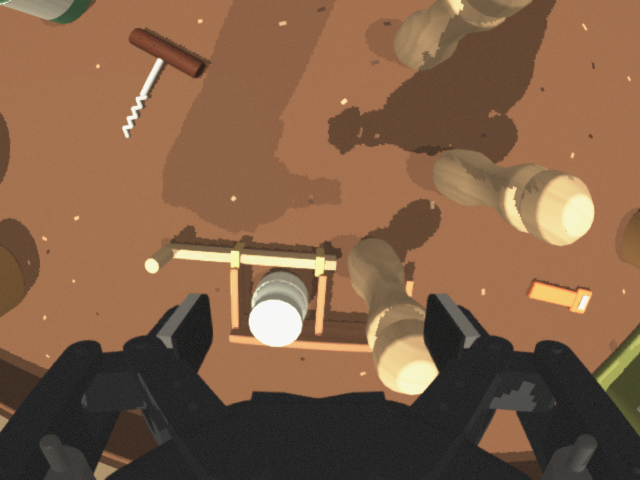

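Run:
```python
from plan import *
from cell import arm,viewer
st=arm.sense();i=viewer.get_image("wrist")
overlay(i,st,(-50,50),"/tmp/o.png")
c=cv2.imread("/tmp/o.png")[220:400,140:460];cv2.imwrite("pics/ow11.png",cv2.resize(c,None,fx=2.5,fy=2.5,interpolation=cv2.INTER_CUBIC))
```

```text
(no output)
```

View pics/ow11.png

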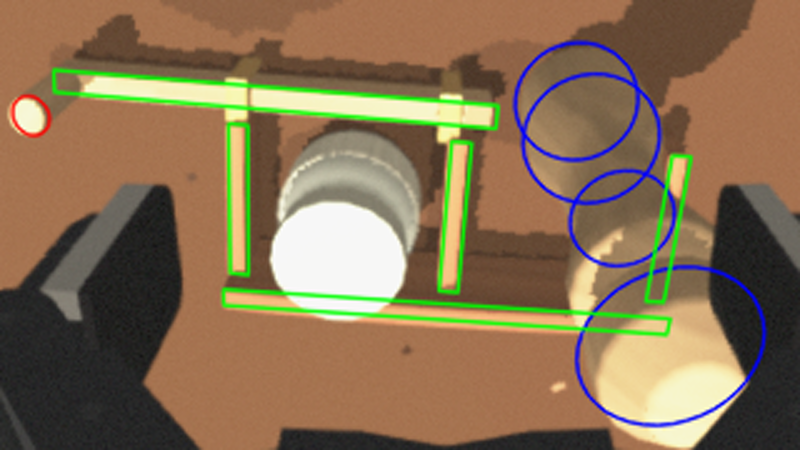

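Emit:
carry_out:
  commands:
    - {"offset":[0,1.5,-1.5],"roll":2}
    - {"offset":[0,4.5,-2.8],"roll":4}
    - {"offset":[-1,8,-2.8],"roll":7}
    - {"offset":[-2,10.5,-2.8],"roll":9}
    - {"offset":[-3,11.6,-2.8],"roll":11}
    - {"offset":[-3.3,11.6,-2.8],"roll":11.3}
    - {"offset":[-3.3,11.6,-2.8],"roll":11.3}
    - {"offset":[-3.3,11.6,-2.8],"roll":11.3}

```text
t: 11.05
ee_pos: [575.1, 63.0, 256.2]
tool_rot: [-0.003, 1.0, -0.0, -0.001]
ft_force: [0.2, -0.4, 0.1]
gripper_width: 85.5
```

Run:
```python
from plan import *
from cell import arm,viewer
p=tool_for((-49.5,51),-7,-54,gap=7);print(p);go(*p,20,-7)
st=arm.sense();i=viewer.get_image("wrist")
overlay(i,st,(-49.5,51),"pics/ow12.png")
```

```text
[-87.58363228 110.08161264]
t 11.05 now rack [-88.8 109. ] z 256.2 D -6.9 F [ 0.2 -0.4  0.1] w 85.5
-> offset cm [-0.15  0.13 23.62] roll 0.1
```

View pics/ow12.png

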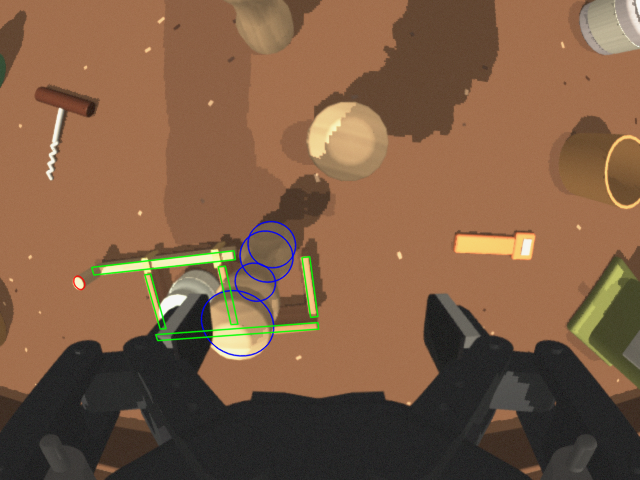

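Emit:
carry_out:
  commands:
    - {"offset":[0,0,0],"roll":-7}
    - {"offset":[0,0,0],"roll":-14}
    - {"offset":[0,0,0],"roll":-21}
    - {"offset":[0,0,0],"roll":-28}
    - {"offset":[0,0,0],"roll":-35}
    - {"offset":[0,0,0],"roll":-42}
    - {"offset":[0,0,0],"roll":-49}
    - {"offset":[0,0,0],"roll":-56}

```text
t: 11.77
ee_pos: [575.2, 62.1, 257.1]
tool_rot: [-0.474, 0.881, 0.0, -0.0]
ft_force: [0.2, 0.4, -0.9]
gripper_width: 85.1
```

Emit:
carry_out:
  commands:
    - {"offset":[0,0,0],"roll":-7}
    - {"offset":[0,0,0],"roll":-14}
    - {"offset":[0,0,0],"roll":-21}
    - {"offset":[0,0,0],"roll":-28}
    - {"offset":[0,0,0],"roll":-35}
    - {"offset":[0,0,0],"roll":-42}
    - {"offset":[0,0,0],"roll":-49}
    - {"offset":[0,0,0],"roll":-56}

```text
t: 12.43
ee_pos: [575.2, 62.1, 257.1]
tool_rot: [0.832, -0.555, -0.0, 0.0]
ft_force: [0.3, 0.3, 0.0]
gripper_width: 85.6
```

Emit:
carry_out:
  commands:
    - {"offset":[0,0,0],"roll":-7}
    - {"offset":[0,0,0],"roll":-14}
    - {"offset":[0,0,0],"roll":-21}
    - {"offset":[0,0,0],"roll":-28}
    - {"offset":[0,0,0],"roll":-35}
    - {"offset":[0,0,0],"roll":-42}
    - {"offset":[0,0,0],"roll":-49}
    - {"offset":[0,0,0],"roll":-56}

```text
t: 13.1
ee_pos: [575.2, 62.1, 257.1]
tool_rot: [0.995, -0.1, -0.0, 0.0]
ft_force: [0.0, 0.1, 0.6]
gripper_width: 85.5
```

Run:
```python
from plan import *
from cell import arm,viewer
d=np.radians(-8);f=np.array([np.cos(d),np.sin(d)]);l=np.array([-f[1],f[0]])
p=np.array((-49.5,51))-f*(38+8)+l*54;print(p);go(*p,20,172);print(arm.sense()["qpos"])
i=viewer.get_image("side");crop(i,200,20,440,220,3,"pics/s13.png")
```

```text
[-87.53698371 110.87643836]
t 13.10 now rack [-88.9 108.1] z 257.1 D 161.3 F [0.  0.1 0.6] w 85.5
-> offset cm [ 0.05 -0.31 23.71] roll -10.7
[-1.99369079e-02  3.65018406e-01 -6.93722068e-02  1.13690939e+00
 -1.24947328e-04 -2.96217126e+00]
```

View pics/s13.png

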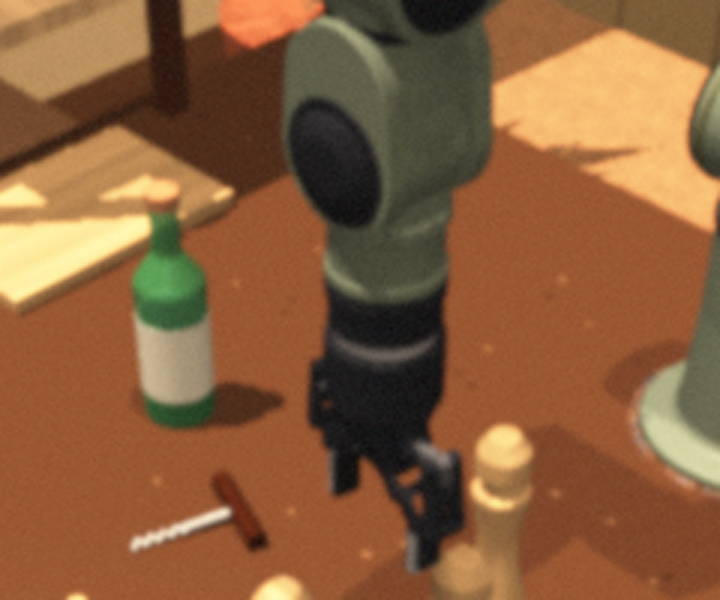

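Emit:
carry_out:
  commands:
    - {"offset":[0,0,0],"roll":7}
    - {"offset":[0,0,0],"roll":14}
    - {"offset":[0,0,0],"roll":21}
    - {"offset":[0,0,0],"roll":28}
    - {"offset":[0,0,0],"roll":35}
    - {"offset":[0,0,0],"roll":42}
    - {"offset":[0,0,0],"roll":49}
    - {"offset":[0,0,0],"roll":56}

```text
t: 13.82
ee_pos: [575.2, 62.4, 257.1]
tool_rot: [0.828, -0.561, -0.0, 0.0]
ft_force: [-0.6, 0.3, 0.1]
gripper_width: 85.3
```

Emit:
carry_out:
  commands:
    - {"offset":[0,0,0],"roll":7}
    - {"offset":[0,0,0],"roll":14}
    - {"offset":[0,0,0],"roll":21}
    - {"offset":[0,0,0],"roll":28}
    - {"offset":[0,0,0],"roll":35}
    - {"offset":[0,0,0],"roll":42}
    - {"offset":[0,0,0],"roll":49}
    - {"offset":[0,0,0],"roll":56}

```text
t: 14.48
ee_pos: [575.2, 62.4, 257.1]
tool_rot: [-0.468, 0.884, 0.0, -0.0]
ft_force: [0.1, 0.4, 0.4]
gripper_width: 85.1
```

Emit:
carry_out:
  commands:
    - {"offset":[0,0,0],"roll":7}
    - {"offset":[0,0,0],"roll":14}
    - {"offset":[0,0,0],"roll":21}
    - {"offset":[0,0,0],"roll":28}
    - {"offset":[0,0,0],"roll":35}
    - {"offset":[0,0,0],"roll":42}
    - {"offset":[0,0,0],"roll":49}
    - {"offset":[0,0,0],"roll":56}

```text
t: 15.15
ee_pos: [575.2, 62.4, 257.1]
tool_rot: [0.002, 1.0, -0.0, -0.0]
ft_force: [0.0, 0.6, -0.2]
gripper_width: 85.4
```

Run:
```python
from plan import *
from cell import arm,viewer
p=tool_for((-49.5,51),-7,-54,gap=7);print(p);go(*p,25,-7)
```

```text
[-87.58363228 110.08161264]
t 15.15 now rack [-88.8 108.4] z 257.1 D -7.5 F [ 0.   0.6 -0.2] w 85.4
-> offset cm [-0.11  0.18 23.21] roll -0.5
```

Emit:
carry_out:
  commands:
    - {"offset":[-0.1,0.2,2],"roll":-0.5}
    - {"offset":[-0.1,0.2,5],"roll":-0.5}
    - {"offset":[-0.1,0.2,8.5],"roll":-0.5}
    - {"offset":[-0.1,0.2,12],"roll":-0.5}
    - {"offset":[-0.1,0.2,15],"roll":-0.5}
    - {"offset":[-0.1,0.2,18],"roll":-0.5}
    - {"offset":[-0.1,0.2,21],"roll":-0.5}
    - {"offset":[-0.1,0.2,23],"roll":-0.5}

```text
t: 15.82
ee_pos: [574.6, 64.4, 24.5]
tool_rot: [-0.005, 1.0, -0.0, -0.002]
ft_force: [0.1, 1.1, 0.6]
gripper_width: 85.6
```

```bash
python3 look.py 14 -87.6 110 -6 -7
python3 - <<'E'
from plan import *
oside((-49.5,51),"pics/o14.png")
E
```

```text
t 15.82 now rack [-89.2 110.5] z 24.5 D -6.7 F [0.1 1.1 0.6] w 85.6
-> offset cm [-0.17 -0.03  3.05] roll 0.3
```

View pics/s14.png

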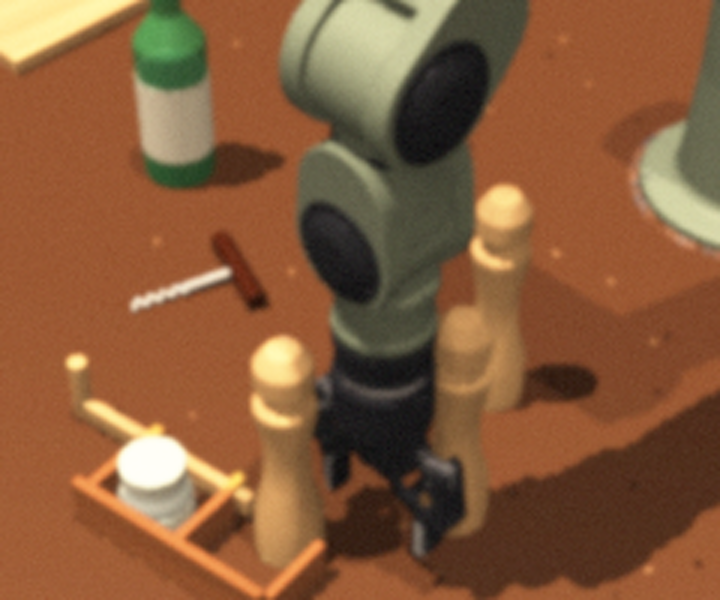

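Emit:
carry_out:
  commands:
    - {"offset":[-0.1,0,0.5],"roll":0}
    - {"offset":[-0.2,0,1],"roll":0}
    - {"offset":[-0.2,0,1.5],"roll":0}
    - {"offset":[-0.2,0,2],"roll":0}
    - {"offset":[-0.2,0,2.5],"roll":0}
    - {"offset":[-0.2,0,2.9],"roll":0}
    - {"offset":[-0.2,0,3.0],"roll":0}
    - {"offset":[-0.4,0,3.0],"roll":0}

```text
t: 16.53
ee_pos: [579.8, 65.6, -2.9]
tool_rot: [-0.007, 1.0, 0.0, -0.001]
ft_force: [0.1, -0.1, 0.6]
gripper_width: 85.2
```

```bash
python3 look.py 15 -33 103 -6 -7
```

```text
t 16.53 now rack [-83.8 111. ] z -2.9 D -6.4 F [ 0.1 -0.1  0.6] w 85.2
-> offset cm [-5.14 -0.23  0.3 ] roll 0.6
```

View pics/s15.png

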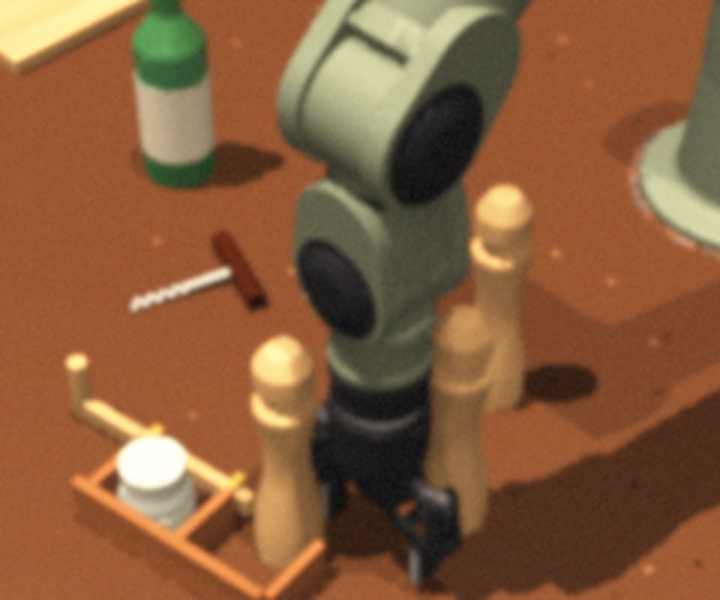

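Emit:
carry_out:
  commands:
    - {"offset":[0,-0.2,0.2],"roll":0}
    - {"offset":[-0.5,-0.2,0.2],"roll":0}
    - {"offset":[-0.9,-0.2,0.2],"roll":0}
    - {"offset":[-1.3,-0.2,0.2],"roll":0}
    - {"offset":[-1.7,-0.2,0.2],"roll":0}
    - {"offset":[-2.1,-0.2,0.2],"roll":0}
    - {"offset":[-2.5,-0.2,0.2],"roll":0}
    - {"offset":[-2.9,-0.2,0.2],"roll":0}

```text
t: 17.25
ee_pos: [609.8, 64.0, -4.7]
tool_rot: [-0.007, 1.0, 0.0, -0.0]
ft_force: [-3.4, 0.1, 1.3]
gripper_width: 85.3
```

```bash
python3 look.py 16 -32 103 -6 -7;  python3 - <<'E'
from plan import *
oside((-20,47),"pics/o16.png")
E
```

```text
t 17.25 now rack [-54.3 105.6] z -4.7 D -6.4 F [-3.4  0.1  1.3] w 85.3
-> offset cm [-2.24 -0.01  0.13] roll 0.6
```

View pics/o16.png

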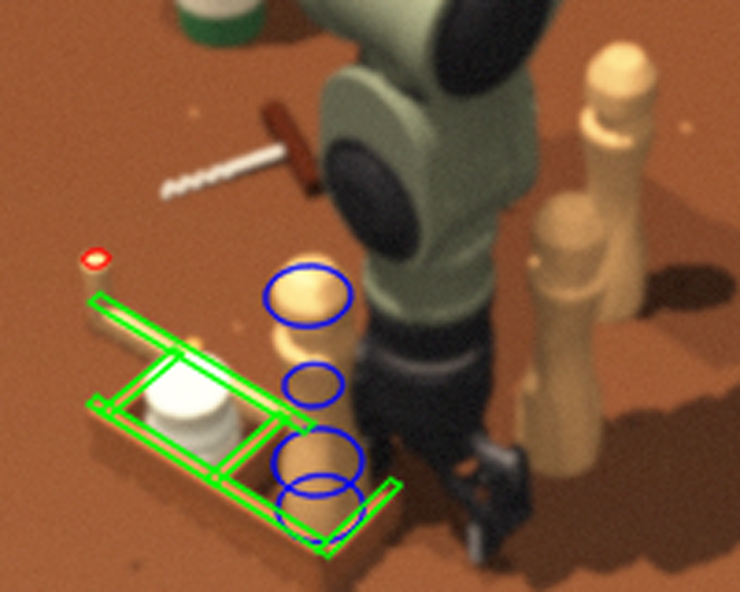

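Emit:
carry_out:
  commands:
    - {"offset":[-0.3,0,0],"roll":0}
    - {"offset":[-0.6,0,0],"roll":0}
    - {"offset":[-0.9,0,0],"roll":0}
    - {"offset":[-1.2,0,0],"roll":0}
    - {"offset":[-1.4,0,0],"roll":0}
    - {"offset":[-1.6,0,0],"roll":0}
    - {"offset":[-1.8,0,0],"roll":0}
    - {"offset":[-1.9,0,0],"roll":0}

```text
t: 17.97
ee_pos: [628.8, 64.2, -4.6]
tool_rot: [-0.007, 1.0, -0.0, 0.0]
ft_force: [-2.6, 0.8, 1.7]
gripper_width: 85.3
```

```bash
python3 look.py 17 -32 103 -6 -7;  python3 - <<'E'
from plan import *
oside((-2,45),"pics/o17.png")
E
```

```text
t 17.97 now rack [-35.4 103.5] z -4.6 D -6.4 F [-2.6  0.8  1.7] w 85.3
-> offset cm [-0.35 -0.01  0.14] roll 0.6
```

View pics/o17.png

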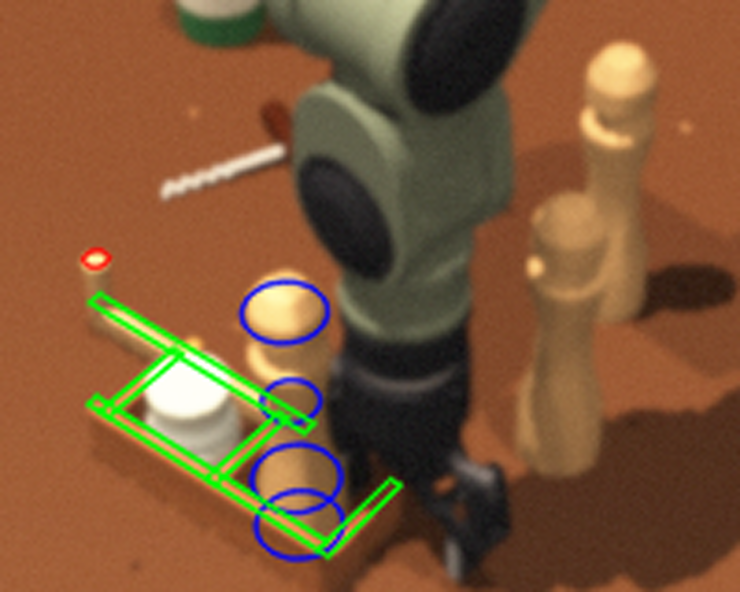

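Nearly there, still only sliding friction. Small steps until the force rises.

Emit:
carry_out:
  commands:
    - {"offset":[-0.1,0,0],"roll":0}
    - {"offset":[-0.2,0,0],"roll":0}
    - {"offset":[-0.3,0,0],"roll":0}
    - {"offset":[-0.4,0,0],"roll":0}
    - {"offset":[-0.4,0,0],"roll":0}
    - {"offset":[-0.4,0,0],"roll":0}
    - {"offset":[-0.4,0,0],"roll":0}
    - {"offset":[-0.4,0,0],"roll":0}

```text
t: 18.68
ee_pos: [632.5, 64.3, -4.7]
tool_rot: [-0.007, 1.0, 0.0, 0.0]
ft_force: [-1.6, 0.7, -0.2]
gripper_width: 85.4
```

```bash
python3 look.py 18 -32 103 -6 -7
```

```text
t 18.68 now rack [-31.7 103. ] z -4.7 D -6.4 F [-1.6  0.7 -0.2] w 85.4
-> offset cm [ 0.03 -0.01  0.13] roll 0.6
```

Emit:
carry_out:
  commands:
    - {"offset":[-0.1,0,0],"roll":0}
    - {"offset":[-0.2,0,0],"roll":0}
    - {"offset":[-0.3,0,0],"roll":0}
    - {"offset":[-0.3,0,0],"roll":0}
    - {"offset":[-0.3,0,0],"roll":0}
    - {"offset":[-0.3,0,0],"roll":0}
    - {"offset":[-0.3,0,0],"roll":0}
    - {"offset":[-0.3,0,0],"roll":0}

```text
t: 19.4
ee_pos: [632.8, 64.2, -5.1]
tool_rot: [-0.007, 1.0, -0.0, -0.002]
ft_force: [-8.1, 0.6, 4.2]
gripper_width: 85.3
```

```bash
python3 look.py 19 -32 103 -6 -7;  python3 - <<'E'
from plan import *
oside((0,45),"pics/o19.png")
E
```

```text
t 19.40 now rack [-31.4 102.9] z -5.1 D -6.5 F [-8.1  0.6  4.2] w 85.3
-> offset cm [0.06 0.   0.09] roll 0.5
```

View pics/o19.png

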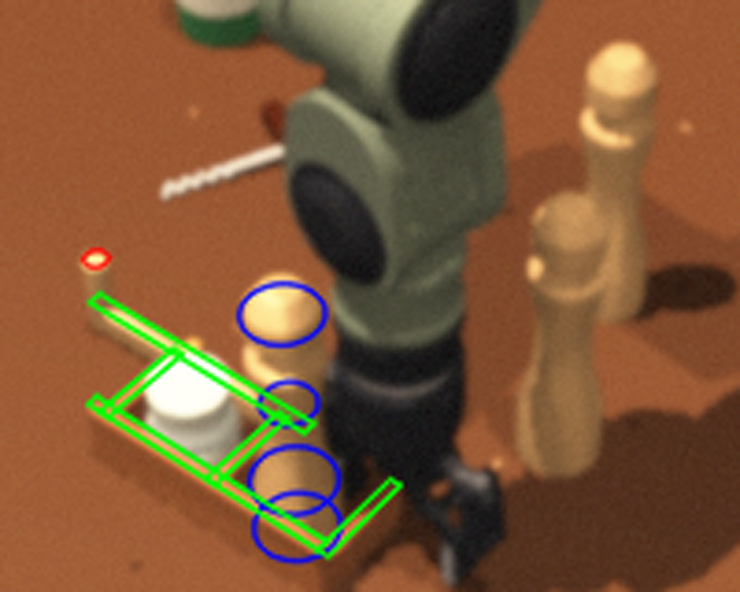

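Emit:
carry_out:
  commands:
    - {"offset":[0.6,0,0],"roll":0}
    - {"offset":[1.5,0,0],"roll":0}
    - {"offset":[2,0,0],"roll":0}
    - {"offset":[2,0,-3],"roll":0}
    - {"offset":[2,0,-7],"roll":0}
    - {"offset":[2,0,-11],"roll":0}
    - {"offset":[2,0,-15],"roll":0}
    - {"offset":[2,0,-19],"roll":0}
  hand: 0

```text
t: 20.12
ee_pos: [615.8, 64.1, 187.5]
tool_rot: [-0.007, 1.0, 0.0, 0.001]
ft_force: [0.1, -0.4, -0.5]
gripper_width: 85.3
```

Run:
```python
from plan import *
go(-50,-230,280,-7)
from cell import arm,viewer
st=arm.sense();i=viewer.get_image("wrist")
overlay(i,st,(0,45),"pics/ow20.png")
```

```text
t 20.12 now rack [-48.4 105. ] z 187.5 D -6.4 F [ 0.1 -0.4 -0.5] w 85.3
-> offset cm [ -3.6  -33.3   -9.24] roll 0.6
```

View pics/ow20.png

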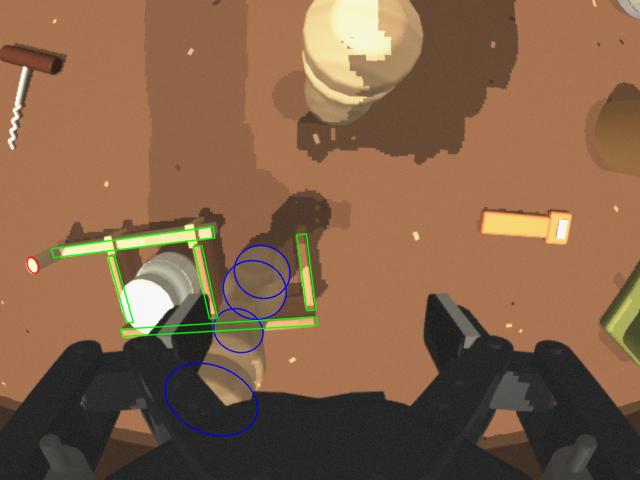

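Emit:
carry_out:
  commands:
    - {"offset":[0,0,-4],"roll":0}
    - {"offset":[0,0,-8],"roll":0}
    - {"offset":[0,-1.5,-10.5],"roll":0}
    - {"offset":[0,-5,-10.5],"roll":0}
    - {"offset":[-0.5,-9,-10.5],"roll":1}
    - {"offset":[-1,-13,-10.5],"roll":2}
    - {"offset":[-1.5,-17,-10.5],"roll":2}
    - {"offset":[-2,-21,-10.5],"roll":2}
  hand: 1

```text
t: 20.83
ee_pos: [639.1, -147.5, 290.6]
tool_rot: [0.01, 1.0, -0.0, 0.001]
ft_force: [1.8, -0.1, 0.4]
gripper_width: -0.1
```

Run:
```python
from plan import *
go(-49,-212,290,0)
```

```text
t 20.83 now rack [ -52.  -107.9] z 290.6 D -8.4 F [ 1.8 -0.1  0.4] w -0.1
-> offset cm [ -1.82 -10.25   0.07] roll -8.4
```

Emit:
carry_out:
  commands:
    - {"offset":[-0.5,-3,0],"roll":-2}
    - {"offset":[-1,-6.5,0],"roll":-5}
    - {"offset":[-1.6,-9,0],"roll":-8.4}
    - {"offset":[-1.8,-10.25,1],"roll":-8.4}
    - {"offset":[-1.8,-10.25,4],"roll":-8.4}
    - {"offset":[-1.8,-10.25,8],"roll":-8.4}
    - {"offset":[-1.8,-10.25,12],"roll":-8.4}
    - {"offset":[-1.8,-10.25,15],"roll":-8.4}

```text
t: 21.5
ee_pos: [653.1, -247.2, 136.3]
tool_rot: [-0.063, 0.998, 0.001, -0.001]
ft_force: [-0.0, 0.3, -1.1]
gripper_width: 0.3
```

```bash
python3 look.py 21 -49 -212 42 0
python3 - <<'E'
from plan import *
oside((0,45),"pics/o21.png")
from cell import viewer,arm
st=arm.sense();i=viewer.get_image("wrist")
overlay(i,st,(0,45),"pics/ow21.png")
E
```

```text
t 21.50 now rack [ -50.7 -208.6] z 136.3 D -0.1 F [-0.   0.3 -1.1] w 0.3
-> offset cm [-0.19 -0.36  9.43] roll -0.1
```

View pics/o21.png

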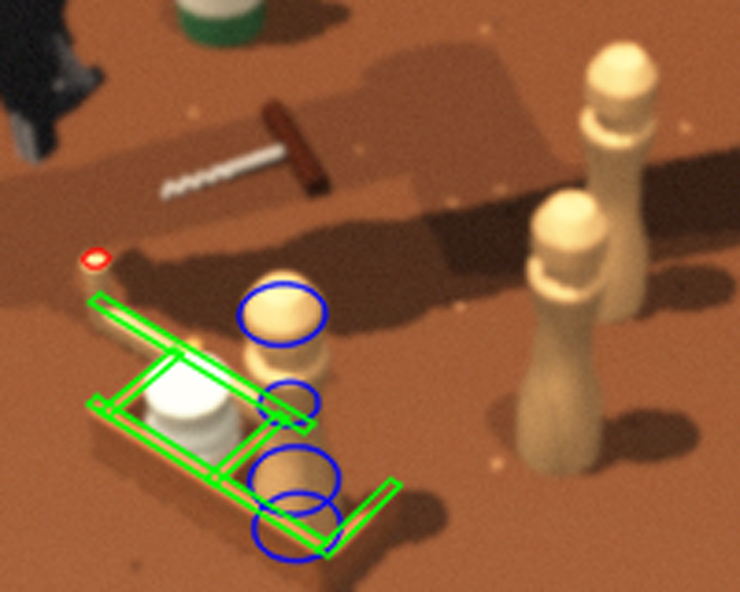

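View pics/ow21.png

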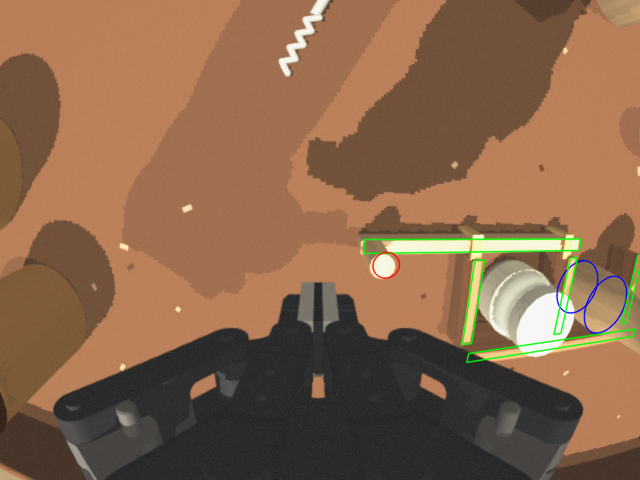

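Emit:
carry_out:
  commands:
    - {"offset":[-0.1,-0.4,1.5],"roll":0}
    - {"offset":[-0.2,-0.4,3.5],"roll":0}
    - {"offset":[-0.2,-0.4,5.5],"roll":0}
    - {"offset":[-0.2,-0.4,7],"roll":0}
    - {"offset":[-0.2,-0.4,8.3],"roll":0}
    - {"offset":[-0.2,-0.4,9.2],"roll":0}
    - {"offset":[-0.2,-0.4,9.3],"roll":0}
    - {"offset":[-0.2,-0.4,9.3],"roll":0}

```text
t: 22.27
ee_pos: [657.2, -252.1, 47.8]
tool_rot: [-0.063, 0.998, -0.0, 0.0]
ft_force: [-0.2, -0.3, 0.2]
gripper_width: 0.1
```

```bash
python3 look.py 22 -49 -108.5 42 0
```

```text
t 22.27 now rack [ -47.2 -213.9] z 47.8 D -0.0 F [-0.2 -0.3  0.2] w 0.1
-> offset cm [ 0.18 10.54  0.58] roll -0.0
```

Emit:
carry_out:
  commands:
    - {"offset":[0.1,0.8,0.3],"roll":0}
    - {"offset":[0.1,1.6,0.3],"roll":0}
    - {"offset":[0.1,2.3,0.3],"roll":0}
    - {"offset":[0.1,3,0.3],"roll":0}
    - {"offset":[0.1,3.7,0.3],"roll":0}
    - {"offset":[0.1,4.4,0.3],"roll":0}
    - {"offset":[0.1,5.2,0.3],"roll":0}
    - {"offset":[0.1,6,0.3],"roll":0}

```text
t: 22.98
ee_pos: [648.4, -192.3, 44.6]
tool_rot: [-0.063, 0.998, -0.0, 0.0]
ft_force: [-0.2, -1.9, 1.6]
gripper_width: 0.0
```

```bash
python3 look.py 23 -49 -108.5 42 0
```

```text
t 22.98 now rack [ -48.4 -153.5] z 44.6 D -0.0 F [-0.2 -1.9  1.6] w 0.0
-> offset cm [0.06 4.5  0.26] roll -0.0
```

View pics/s23.png

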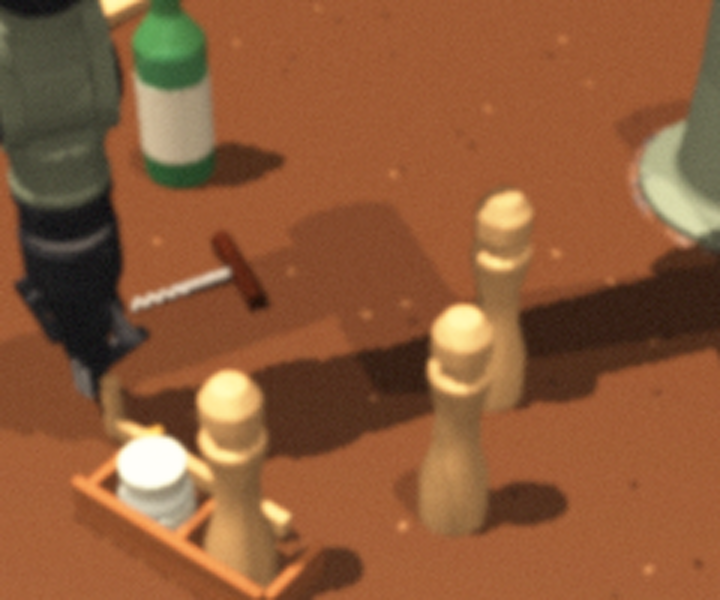

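Emit:
carry_out:
  commands:
    - {"offset":[0,0.6,0],"roll":0}
    - {"offset":[0,1.2,0],"roll":0}
    - {"offset":[0,1.8,0],"roll":0}
    - {"offset":[0,2.4,0],"roll":0}
    - {"offset":[0,3.0,0],"roll":0}
    - {"offset":[0,3.5,0],"roll":0}
    - {"offset":[0,3.8,0],"roll":0}
    - {"offset":[0,4.0,0],"roll":0}

```text
t: 23.7
ee_pos: [643.3, -152.5, 44.3]
tool_rot: [-0.063, 0.998, 0.0, -0.0]
ft_force: [-0.7, -2.1, 1.4]
gripper_width: 0.2
```

```bash
python3 look.py 24 -49 -108.5 42 0
```

```text
t 23.70 now rack [ -48.5 -113.4] z 44.3 D -0.0 F [-0.7 -2.1  1.4] w 0.2
-> offset cm [0.05 0.49 0.23] roll -0.0
```

Emit:
carry_out:
  commands:
    - {"offset":[0,0.2,0],"roll":0}
    - {"offset":[0,0.4,0],"roll":0}
    - {"offset":[0,0.6,0],"roll":0}
    - {"offset":[0,0.7,0],"roll":0}
    - {"offset":[0,0.8,0],"roll":0}
    - {"offset":[0,0.8,0],"roll":0}
    - {"offset":[0,0.8,0],"roll":0}
    - {"offset":[0,0.8,0],"roll":0}

```text
t: 24.42
ee_pos: [642.7, -147.7, 44.4]
tool_rot: [-0.062, 0.998, -0.002, 0.0]
ft_force: [0.4, -7.9, -0.2]
gripper_width: -0.3
```

```bash
python3 look.py 25 -49 -108.5 42 0
```

```text
t 24.42 now rack [ -48.5 -108.6] z 44.4 D -0.1 F [ 0.4 -7.9 -0.2] w -0.3
-> offset cm [0.05 0.01 0.24] roll -0.1
```

View pics/s25.png

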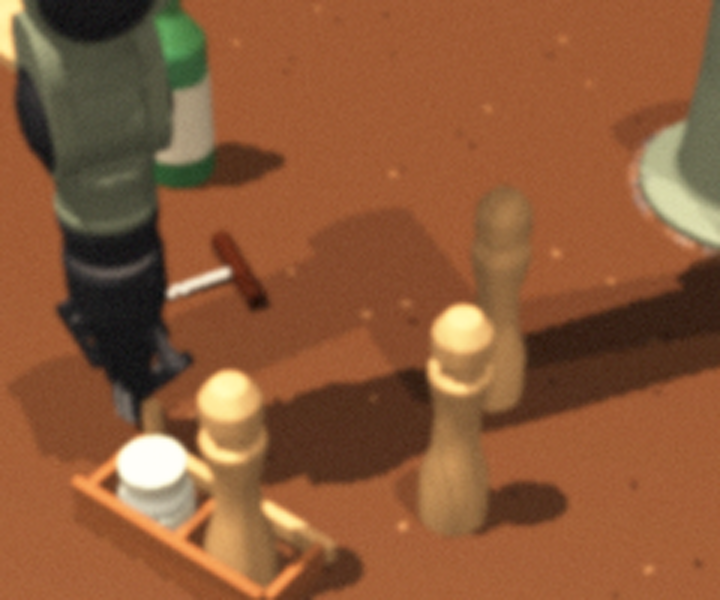

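Emit:
carry_out:
  commands:
    - {"offset":[0,0.1,0],"roll":0}
    - {"offset":[0,0.2,0],"roll":0}
    - {"offset":[0,0.3,0],"roll":0}
    - {"offset":[0,0.3,0],"roll":0}
    - {"offset":[0,0.3,0],"roll":0}
    - {"offset":[0,0.3,0],"roll":0}
    - {"offset":[0,0.3,0],"roll":0}
    - {"offset":[0,0.3,0],"roll":0}

```text
t: 25.13
ee_pos: [642.6, -147.6, 44.6]
tool_rot: [-0.061, 0.998, -0.005, 0.0]
ft_force: [0.3, -15.0, -2.8]
gripper_width: -0.1
```

Emit:
carry_out:
  commands:
    - {"offset":[0,-0.6,0],"roll":0}
    - {"offset":[0,-1.6,0],"roll":0}
    - {"offset":[0,-2.6,0],"roll":0}
    - {"offset":[0,-3,-3],"roll":0}
    - {"offset":[0,-3,-7],"roll":0}
    - {"offset":[0,-3,-11],"roll":0}
    - {"offset":[0,-3,-15],"roll":0}
    - {"offset":[0,-3,-19],"roll":0}

```text
t: 25.8
ee_pos: [645.4, -172.0, 236.2]
tool_rot: [-0.063, 0.998, 0.0, -0.0]
ft_force: [0.8, -1.1, 0.6]
gripper_width: -0.3
```

```bash
python3 look.py 26 -49 -140 240 0
python3 - <<'E'
from plan import *
oside((0,45),"pics/o26.png",88)
from cell import viewer,arm
i=viewer.get_image("top");crop(i,230,130,430,280,4,"pics/t26.png")
st=arm.sense();i=viewer.get_image("wrist");overlay(i,st,(0,45),"pics/ow26.png",88)
E
```

```text
t 25.80 now rack [ -48.8 -133. ] z 236.2 D -0.0 F [ 0.8 -1.1  0.6] w -0.3
-> offset cm [ 0.02 -0.7  -0.38] roll -0.0
```

View pics/o26.png

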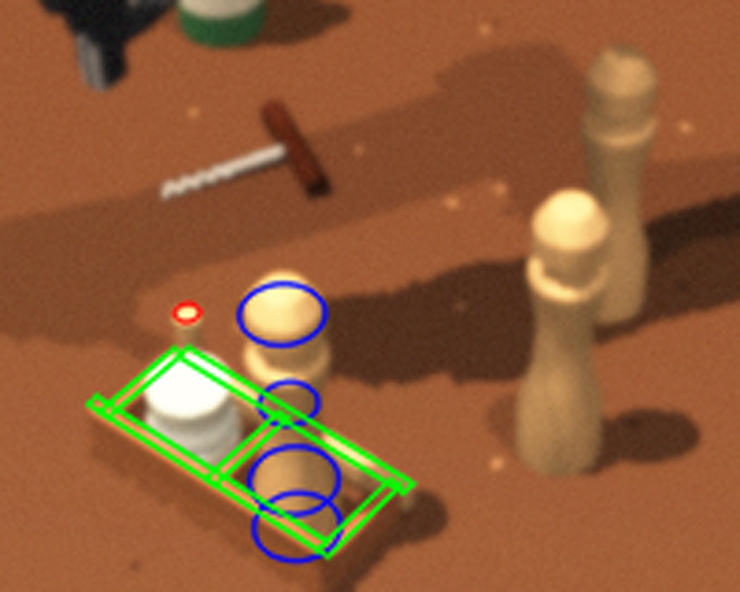

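View pics/ow26.png

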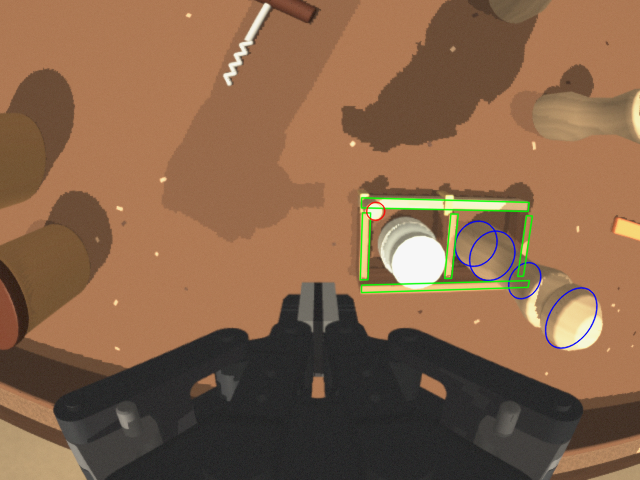

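```bash
python3 -c "
from cell import arm
print(arm.job_done())"
```

```text
the job is handed in; nothing more can be done
None
```

The pepper mill is standing at the back of the left-hand bay, and the keeper bar is closed across the front. I handed the job in at about 26 s; the hand-in gave no verdict.

**Mill:** I moved it in three low pushes with the side of an open finger, touching only its foot. It was never gripped or lifted, and it looked upright in every picture I took. The last push ended against the back board: the force rose to 8 N and the arm stopped advancing.

**Keeper bar:** I pushed the peg across with the shut fingers until it met its stop. The force rose from 2 N to 15 N with no further movement. In the last two overlays the bar lines up with the fully closed 88 mm position.

**Last checks:**
- The final side and wrist pictures show the mill upright in the bay, within about 2–3 mm of the expected spot.
- Two other mills, the jar and the corkscrew look unmoved in those pictures. I did not check the bottle, can, mug or opener closely.
- The gripper was clear at about 236 mm height, touching nothing.

**What disagreed:**
- My fit put the keeper bar about 8 mm from fully open at the start, not at zero.
- I spent about 4 s turning the gripper round in case the wrist camera would hit a neighbouring mill. A picture showed no camera body, so I turned it back.

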